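# Unlock the brazing jig and unload the stubs

### The job

The brazed stubs have cooled. First turn the fume extractor's knob clockwise to the fourth click from its off stop; then work the toothed steel wedge out of the jig by pulling it to alternate sides as you draw it out, and once it is out slide the jig's keeper fully open. Lay the wedge in the shallow grey dish and move every stub from the jig into whichever of the two steel trays already holds the copper elbow, leaving the elbow in its tray, without knocking over the flux jar; then slide the empty jig's keeper shut again.

Things in the scene. Friction and masses are not known exactly. Their poses are not given: they have to be found in the camera images.
- fan_knob (a joint): Six-position knob on the extractor box, rad. 0 = off stop; grows clockwise seen from above, a click every 0.5236 (30 deg): the fourth is at 2.094, end stop 2.618. A spring detent pulls it to the nearest click (peak about 0.1 N m). Starts at off, click 1 or 2. Six white dots on the box mark the clicks, the biggest is off.
- fan_box: Fixed blue box 110 x 110 x 45 mm with the knob in the middle of its top; origin under its centre. With the joint at 0 the knob's white pointer line points to the box's -x; at joint value q the grip bar lies along the box's x axis turned by -q about z.
- knob_grip (a point): On the knob's axis, 75 mm above the bench, 13 mm below the top of its grip bar. The bar is 46 mm long, 14 mm thick and stands from 56 to 88 mm above the bench over a disc of 48 mm diameter.
- jig: Fixed jig, dark base plate 120 (x) x 300 (y) x 6 mm, origin under its centre. Stub berths along jig x, centred at x = 0, y = -48, 8, 64, 120 mm; stub axis 34 mm above the bench, on rails at x = -33..-21 and 21..33, open between down to the plate; stops to z = 32 at x = +-33.5. Wedge slot along x at y = -118, mouth at x = -30 facing -x, strap over its first 18 mm, top at z = 31.
- slot_mouth (a point): Slot mouth on its centre line and floor (6 mm above the bench); axes as the jig's, -x is out. Slot 40 mm wide, with one tooth on each side wall at the mouth (6 mm along x, 25 mm between them); a strap over it keeps the wedge down. The wedge has 5 mm play to each side: pulled straight it jams on a tooth; over to the other side it comes 16 mm, until the next tooth catches there.
- wedge: Loose steel wedge, 0.28 kg, 14 mm wide, 30 mm over its teeth; x points to the tip at x = 70 mm, head end at -48. Origin on the underside, at slot_mouth when home, axes then alike. Teeth 6 x 8 mm at x = 7 (+y side), 23 (-y), 39 (+y), 55 (-y). From home: over to -y and out 16 mm, to +y and out 16, to -y, out 16, to +y, then it slides free; tip clear after 75 mm.
- wedge_tab (a point): Middle of the top of the wedge's upright grip tab: 22 mm along the wedge's x, 16 mm across (y), 50 mm tall from the underside, centred at x = -37 mm. At home its top is 56 mm above the bench.
- keeper (a joint): Slide of the keeper (aluminium comb over the stubs' far ends), m: 0 = closed, grows towards the jig's -y, 0.028 = fully open; about 2 N of friction, stays where left; starts closed. The home wedge stops it after 2 to 12 mm. When open, each comb tooth stands between two berths and stubs lift straight up.
- keeper_tab (a point): Middle of the top of the keeper's black grip tab: 22 mm (jig x) by 14 mm (jig y), 26 mm tall, top 82 mm above the bench; the keeper's bar below it has its top 56 mm above the bench.
- tray_a: Fixed steel tray 155 (x) x 205 (y) x 45 mm, walls and floor 4 mm, origin under its centre. Holds either the copper elbow or the wire brush.
- tray_b: The other steel tray, just the same. Holds the other of the two (the wire brush, too, lies in the +x half).
- elbow: Copper pipe elbow lying in one of the trays, in the +x half of it: two legs 36 mm long at right angles along its own +x and +y, 26 mm outside diameter; origin at the corner, on the legs' axis.
- dish: Loose shallow grey plastic dish for the wedge, 90 (x) x 170 (y) x 22 mm, wall and floor 3 mm; origin under its centre.
- flux_jar: Bystander: lidded jar, 60 mm diameter, 75 mm tall, standing in front of the jig; origin under its centre. Must not be knocked over.
- stub1: Loose stub, 0.16 kg: copper tube 16 mm diameter, 64 mm long overall along its x, with a square brass collar 24 x 24 x 10 mm at each end; origin at the middle of its axis (12 mm above what its collars lie on). Starts in a berth of the jig, or is absent.
- stub2: Stub like stub1, in another berth, or absent.
- stub3: Stub like stub1, in another berth, or absent.
- stub4: Stub like stub1, in another berth, or absent.
Mind the look-alikes: they are no part of the job. What is shaped like the stub1 but purple is not meant.

How it is judged:
By the outcome, as a careful person would: the job done as asked, in the order asked, and still so for the second after the job is handed in, with the robot touching nothing.
Of stub1, stub2, stub3, stub4 only 2 to 4 are there at a start; the rules pass over those that are not, and their reading is None.
At some moment in a run one of dish may be knocked a few centimetres aside while the robot is not near it.
Once in a run the grip may slacken for a moment while it holds something.
It also fails if it takes over 210 s, if anything falls off the work surface, if the arm or the gripper's body presses on something with over 40 N, if the wrist force passes 120 N, or if a joint passes its speed limit or range.

### The arm

A 6-joint arm with a two-finger parallel gripper is mounted at the origin on the work surface. World frame = base frame: x ahead of the robot, y to its left, z up, the work surface at z = 0. Lengths are in mm, angles in rad, forces in N, time in s.
With the tool pointing down it reaches from about 300 to 775 mm from the base axis. Payload 14.6 kg.
Tool frame: the origin (TCP) lies on the centre line of the jaws, within the pads' length; the fingertips stand ahead of it and the grasp point (between the pads) is the TCP (manip.tip_reach is the z of the fingertips in the tool frame, in mm); z points along the fingers, y is the direction in which the jaws open and shut (so a half turn about z gives the same grasp; the last joint's range is limited). The gripper opens to 94 mm and grips with 3 to 60 N. Pads are 16 mm wide; open, the fingers measure 119 mm over their backs; the gripper's body (75 mm by 177 mm) begins 78 mm behind the grasp point.
Start: joints at [1.265, 0.3, 1.521, -0, 1.321, -0.067], TCP at [130.093, 534.383, 224.446] pointing down, gripper open.
Joint ranges: [-3.03, 3.03], [-0.79, 2.21], [0.23, 2.52], [-1.04, 4.18], [0, 3.07], [-2.55, 2.55]. Speed limits (rad/s): [2.22, 2.22, 2.57, 3.14, 3.14, 3.14].

### API

Orientations are given as [roll, pitch, yaw] about the fixed x, y, z axes, in that order (R = Rz(yaw) Ry(pitch) Rx(roll)).
In Python, from cell import manip, camera, search_frame, masks_of, tip_of gives the robot as it stands.
- The arm moves only by the tool send_rows, never from a script. Its argument "plan" is a list of rows, each an object with "travel": the shift along the tool's x, y, z in mm, a list of three; "delta_rot": the turn, a rotation vector about the tool's x, y, z in degrees, a list of three; "fingers": the gripper's target within -1 to 1 (shut at 1, half-way at 0, fully open at -1). In form: [{"travel": [dx, dy, dz], "delta_rot": [wx, wy, wz], "fingers": fingers}, ...]. A call has 1 to 20 rows; each row shifts and turns the commanded pose from where the row before left it, along the tool's axes as they then stand; what a row does not reach is not made up. A row lasts 1/8 s, in which the tool goes at most 62.5 mm and 10.7 degrees, less where a joint would pass 70% of its speed; a pose out of reach is approached as far as the arm can. A call is refused whole if a number of a shift passes 62.5 or a number of a turn 10.7, either way. A call with a gripper value outside its range is refused whole. The fingers move at their own pace and stop on an object; "grip_force" is the grip in N (left out, the last holds). Time passes only in rows, so rows that do not move let the fingers close. It gives the time, the measured TCP pose, the force and the opening at its end, in the units of the state.
- manip.read_state(): the state, without advancing time (a new reading comes with each control period).
- camera(name): name is "scene" or "top" or "wrist"; returns a dict with "color" (480x640x3 uint8, red, green, blue), "z_map" (480x640 float32, mm along the optical axis (not along the pixel's ray), 0 where there is no reading), "fov_y" (degrees; the focal length in pixels is half the picture's height over the tangent of half this angle, whatever the lens; pixels are square), "cx", "cy" (the principal point, pixels), "world_from_camera" (4x4, takes a point from camera to world coordinates); the wrist camera has in their place "tool_from_camera" (4x4, takes a point from camera to tool coordinates, whose origin is the TCP and whose axes are the flange's). Camera axes: x right, y up, looking along -z (the intrinsics and any distortion apply to the point x, -y, -z); pixel columns grow to the right and rows downward; lengths in mm; the calibration is good to about 2 mm. A picture is of the moment at which its call begins: read the wrist's pose just before it.
- manip.sign_off(): hands the job in, once; it reports no verdict.
Trained networks look in the newest picture that a camera, given by its name, has taken for a name from the list of things; names that differ only in an ending like _2 or _b are one class to them, and where a whole thing is asked for, a point or a joint stands for the part that bears it (a point fixed in the world has none). Each returns a list of dicts, best first, with "confidence" (0 to 1); they miss things now and then, are a little off and sometimes report something else, mostly with a low value. They report only what shows in the picture. A call takes as long as a camera call. They do not tell look-alikes from the thing itself.
- search_frame(name, camera): "at" ([x, y, z] in mm, in the coordinates of the camera as it stood for that picture, good to about 4 mm: the middle of the surface that is visible of it).
- masks_of(name, camera): "region" (480x640 bool, what is visible of it).
- tip_of(name, camera): "at" ([x, y, z] in mm, in the coordinates of the camera as it stood for that picture, good to about 4 mm: a listed point, or the origin of a listed thing).
The state is a dict: "clock": time; "joints": joint angles; "qd": joint speeds; "effort": joint torques, N m; "eef_pos": TCP position; "eef_rot": TCP orientation; "wrist_force": force on the tool from outside, world axes, zero at the start; "moment": the same for the moment, N m; "finger_gap": finger opening in mm.
Only numpy, scipy, OpenCV 4.12 (cv2) and the standard library are available. Lean on these libraries where they do the work, as an engineer would, in place of code of your own. Each camera call takes 0.05 s, during which the arm holds its last target. There are 200 camera calls.

## Working session

There is one attempt and no reset: what is moved stays moved. The work goes in short steps, Python scripts to look and compute and a tool call to move; the robot and the scene stay as the last step left them, time stands still between calls to the robot, and variables do not carry over. Pictures are saved under pics/ and viewed, about 12 in all and at most 16, crops included, and the job is handed in when it is done.

Besides the shell and the picture viewer there is one more tool, called after "Request:" as a command line: name --argument value ..., lists and objects as JSON in quotes. send_rows: Moves the arm, as the interface text tells. Its arguments: {"type":"object","properties":{"plan":{"type":"array"},"grip_force":{"type":"number"}},"required":["plan"]}

```bash
ls; mkdir -p pics; cat > h.py <<'E'
import numpy as np, cv2
from cell import manip, camera, search_frame, masks_of, tip_of
from scipy.spatial.transform import Rotation as R
def K(c): 
    f=240/np.tan(np.radians(c['fov_y'])/2); return f,c['cx'],c['cy']
def W(c,st=None):
    if 'world_from_camera' in c: return np.array(c['world_from_camera'])
    T=np.eye(4); T[:3,:3]=R.from_euler('xyz',st['eef_rot']).as_matrix(); T[:3,3]=st['eef_pos']
    return T@np.array(c['tool_from_camera'])
def cloud(c,T):
    f,cx,cy=K(c); v,u=np.mgrid[:480,:640]; z=c['z_map']
    P=np.stack([(u-cx)*z/f,-(v-cy)*z/f,-z],-1)
    Q=P@T[:3,:3].T+T[:3,3]; Q[z<=0]=np.nan; return Q
def tw(T,p): return T[:3,:3]@np.array(p)+T[:3,3]
def save(n,c): cv2.imwrite(f'pics/{n}.png',c['color'][:,:,::-1])
def snap(name):
    st=manip.read_state(); c=camera(name); T=W(c,st); return c,T,cloud(c,T)
E
python3 - <<'E'
from h import *
s=manip.read_state(); print({k:np.round(v,3) for k,v in s.items()}); print(manip.tip_reach)
for n in ['top','scene']:
    c,T,Q=snap(n); save(n+'0',c); np.savez(f'{n}0.npz',Q=Q,col=c['color'],T=T)
    print(n,c['fov_y'],c['cx'],c['cy'],np.round(T[:3,3]), [k for k in c])
    for t in ['knob_grip','fan_box','jig','slot_mouth','wedge','wedge_tab','keeper_tab','tray_a','tray_b','elbow','dish','flux_jar','stub1']:
        r=tip_of(t,n); print(t,[(np.round(tw(T,x['at'])).tolist(),round(x['confidence'],2)) for x in r[:5]])
E
```

```text
pics
{'clock': np.float64(0.0), 'joints': array([ 1.265,  0.3  ,  1.522, -0.   ,  1.321, -0.067]), 'qd': array([-0.   , -0.001, -0.   , -0.001,  0.001, -0.001]), 'effort': array([-2.0000e-03, -5.3180e+01, -3.5275e+01,  7.1000e-02,  2.4000e-02,
       -0.0000e+00]), 'eef_pos': array([130.034, 534.165, 223.891]), 'eef_rot': array([-3.14 , -0.   ,  2.903]), 'wrist_force': array([0.147, 0.412, 0.54 ]), 'moment': array([-0.084,  0.016, -0.008]), 'finger_gap': np.float64(93.844)}
19.0
top 44.015103602448434 314.96622619770676 233.62983216130007 [ 218.  -17. 1358.] ['color', 'z_map', 'fov_y', 'cx', 'cy', 'world_from_camera']
knob_grip [([423.0, -318.0, 72.0], 0.56)]
fan_box [([424.0, -313.0, -1.0], 0.55)]
jig [([613.0, -10.0, 0.0], 0.68)]
slot_mouth [([582.0, -123.0, 5.0], 0.77), ([423.0, -316.0, 75.0], 0.33)]
wedge [([585.0, -125.0, 5.0], 0.58)]
wedge_tab [([544.0, -123.0, 56.0], 0.66)]
keeper_tab [([663.0, 31.0, 82.0], 0.61)]
tray_a [([439.0, 287.0, -0.0], 0.89), ([625.0, 302.0, 2.0], 0.56), ([664.0, 33.0, 78.0], 0.41)]
tray_b [([439.0, 287.0, -0.0], 0.89), ([625.0, 302.0, 2.0], 0.56), ([
[... 571 characters left out ...]
], 0.47)]
jig [([614.0, -7.0, -4.0], 0.65)]
slot_mouth []
wedge [([580.0, -125.0, 9.0], 0.66), ([628.0, 304.0, -5.0], 0.35)]
wedge_tab [([541.0, -123.0, 56.0], 0.93), ([615.0, -6.0, -2.0], 0.27)]
keeper_tab [([662.0, 27.0, 83.0], 0.9), ([612.0, -4.0, -4.0], 0.67)]
tray_a [([626.0, 305.0, -2.0], 0.76), ([436.0, 284.0, -3.0], 0.67)]
tray_b [([626.0, 305.0, -2.0], 0.76), ([436.0, 284.0, -3.0], 0.67)]
elbow [([668.0, 285.0, 12.0], 0.95)]
dish [([604.0, -295.0, 1.0], 0.61)]
flux_jar [([443.0, 127.0, -3.0], 0.79), ([613.0, -5.0, -5.0], 0.73)]
stub1 [([607.0, -57.0, 32.0], 0.94), ([327.0, -191.0, 12.0], 0.8), ([282.0, -327.0, 10.0], 0.68), ([335.0, -83.0, 10.0], 0.63), ([616.0, 110.0, 34.0], 0.58)]
```

View pics/top0.png

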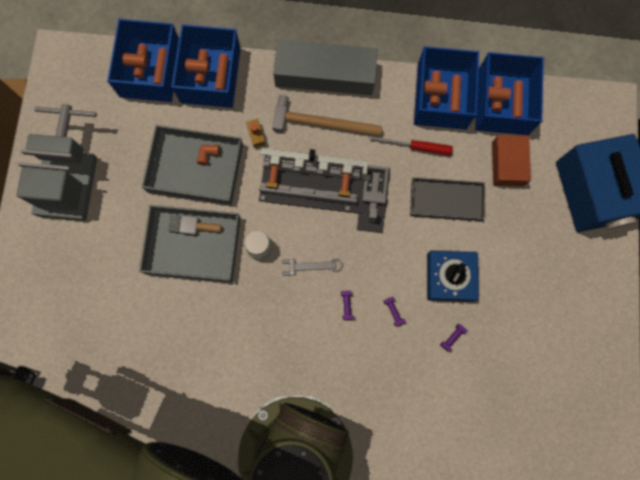

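View pics/scene0.png

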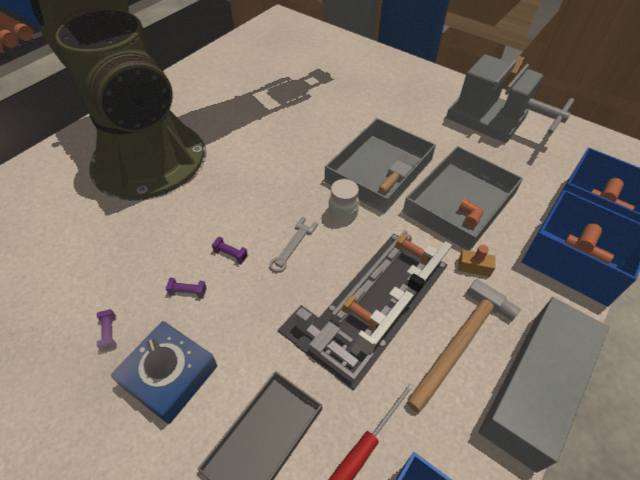

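The top view has +x up and +y to the left. Stubs are in jig berths 1 and 4 (px 345,180 and 272,175). The elbow is in the far tray (205,155), the dish at (447,199) and the knob at (456,272). I'll plan the approach to the knob.

```bash
cat >> h.py <<'E'
import json
def plan(wps, st=None, f=-1):
    """wps: list of (x,y,z,yaw,nrows|None[,fingers]); prints rows in tool axes, rounded"""
    st=st or manip.read_state(); p=np.array(st['eef_pos']); Rt=R.from_euler('xyz',st['eef_rot']); rows=[]
    for w in wps:
        tgt=np.array(w[:3],float); yaw=w[3]; Rg=R.from_euler('xyz',[np.pi,0,yaw])
        if len(w)>5: f=w[5]
        d=tgt-p; cur=Rt.as_euler('xyz')[2]; dy=np.degrees(yaw-cur) 
        if dy>200: dy-=360
        if dy<-200: dy+=360
        n=w[4] or int(max(np.ceil(np.linalg.norm(d)/50),np.ceil(abs(dy)/9),1))
        p0=p.copy(); 
        for i in range(n):
            want=p0+d*(i+1)/n; t=np.round(Rt.as_matrix().T@(want-p),1)
            rv=np.round([0,0,-dy/n],2)
            rv=np.round((Rt.inv()*R.from_euler('xyz',[np.pi,0,cur+np.radians(dy)*(i+1)/n])).as_rotvec(degrees=True),1)
            rows.append({"travel":t.tolist(),"delta_rot":rv.tolist(),"fingers":f})
            p=p+Rt.as_matrix()@t; Rt=Rt*R.from_rotvec(rv,degrees=True)
    print(len(rows)); print(json.dumps(rows).replace(' ','')); 
E
python3 - <<'E'
from h import *
c=camera('wrist'); print(np.round(c['tool_from_camera'],3),c['fov_y'])
d=np.load('top0.npz'); Q=d['Q']; col=d['col'].astype(int)
# box top
m=(Q[...,2]>35)&(Q[...,2]<52)&(abs(Q[...,0]-423)<90)&(abs(Q[...,1]+315)<90)
r=cv2.minAreaRect(Q[m][:,:2].astype(np.float32)); print('box',r)
m=(Q[...,2]>80)&(Q[...,2]<95)&(abs(Q[...,0]-423)<60)&(abs(Q[...,1]+315)<60)
print('knob',cv2.minAreaRect(Q[m][:,:2].astype(np.float32)))
for n,(x,y) in dict(dish=(605,-296),ta=(438,286),tb=(625,303)).items():
    m=(Q[...,2]>(15 if n=='dish' else 38))&(Q[...,2]<(30 if n=='dish' else 52))&(abs(Q[...,0]-x)<95)&(abs(Q[...,1]-y)<120)
    m&=(abs(Q[...,1]-y)<105)
    print(n,cv2.minAreaRect(Q[m][:,:2].astype(np.float32)))
plan([(450,250,300,2.2,None),(500,0,300,1.6,None),(423,-315,280,1.0,None)])
E
```

```text
[[ 1.00000e-03  9.71000e-01  2.38000e-01  6.77890e+01]
 [ 1.00000e+00 -1.00000e-03 -1.00000e-03 -2.49000e-01]
 [-1.00000e-03  2.38000e-01 -9.71000e-01 -1.59215e+02]
 [ 0.00000e+00  0.00000e+00  0.00000e+00  1.00000e+00]] 67.02196532894285
box ((423.7535400390625, -312.486328125), (111.53402709960938, 111.353515625), 3.230788469314575)
knob ((423.0896301269531, -312.37286376953125), (14.589771270751953, 46.04312515258789), 62.47953796386719)
dish ((627.7940673828125, -305.1934509277344), (136.3760223388672, 193.55892944335938), 1.3725194931030273)
ta ((440.28387451171875, 285.7670593261719), (206.5445556640625, 156.32315063476562), 89.89423370361328)
tb ((627.2371215820312, 306.0118408203125), (206.69659423828125, 158.3419647216797), 86.77142333984375)
22
[{"travel":[-42.0,-22.3,-8.4],"delta_rot":[-0.0,-0.0,4.5],"fingers":-1},{"travel":[-43.6,-18.9,-8.4],"delta_rot":[-0.0,-0.0,4.4],"fingers":-1},{"travel":[-45.0,-15.6,-8.4],"delta_rot":[-0.0,-0.0,4.5],"fingers":-1},{"travel":[-46.0,-11.9,-8.4],"delta_rot":[-0.0,-0.0,4.5],"fingers":-1},{"travel":[-46.9,-8.3,-8.4],"delta_rot":[-0.0,-0.0
[... 491 characters left out ...]
5.8],"fingers":-1},{"travel":[-42.1,-5.6,-0.0],"delta_rot":[-0.0,0.0,5.7],"fingers":-1},{"travel":[-42.5,-1.3,-0.0],"delta_rot":[-0.0,0.0,5.7],"fingers":-1},{"travel":[-42.4,2.9,-0.0],"delta_rot":[-0.0,0.0,5.7],"fingers":-1},{"travel":[-44.6,-12.4,2.9],"delta_rot":[-0.0,0.0,4.9],"fingers":-1},{"travel":[-45.6,-8.4,2.8],"delta_rot":[-0.0,0.0,4.9],"fingers":-1},{"travel":[-46.1,-4.6,2.9],"delta_rot":[-0.0,0.0,5.0],"fingers":-1},{"travel":[-46.3,-0.6,2.8],"delta_rot":[-0.0,0.0,4.9],"fingers":-1},{"travel":[-46.2,3.5,2.9],"delta_rot":[-0.0,0.0,4.9],"fingers":-1},{"travel":[-45.7,7.3,2.8],"delta_rot":[-0.0,0.0,4.9],"fingers":-1},{"travel":[-45.0,11.3,2.9],"delta_rot":[-0.0,0.0,4.9],"fingers":-1}]
```

```bash
sed -i 's#/50),np#/58),np#' h.py; python3 - <<'E'
from h import *
plan([(430,300,270,2.67,None),(500,-20,250,2.67,None),(423.5,-312.4,180,2.67,None)])
E
```

```text
19
[{"travel":[-49.6,-22.4,-6.5],"delta_rot":[-0.0,-0.0,1.9],"fingers":-1},{"travel":[-50.2,-20.8,-6.5],"delta_rot":[-0.0,-0.0,1.9],"fingers":-1},{"travel":[-50.9,-19.0,-6.5],"delta_rot":[-0.0,-0.0,1.9],"fingers":-1},{"travel":[-51.6,-17.4,-6.5],"delta_rot":[-0.0,-0.0,1.9],"fingers":-1},{"travel":[-52.1,-15.7,-6.5],"delta_rot":[-0.0,-0.0,1.9],"fingers":-1},{"travel":[-52.5,-13.9,-6.5],"delta_rot":[-0.0,-0.0,1.9],"fingers":-1},{"travel":[-53.0,-12.1,-6.5],"delta_rot":[-0.0,-0.0,1.9],"fingers":-1},{"travel":[-34.6,-42.2,3.3],"delta_rot":[-0.0,-0.0,0.0],"fingers":-1},{"travel":[-34.6,-42.3,3.4],"delta_rot":[-0.0,-0.0,0.0],"fingers":-1},{"travel":[-34.6,-42.2,3.3],"delta_rot":[-0.0,-0.0,0.0],"fingers":-1},{"travel":[-34.6,-42.3,3.3],"delta_rot":[-0.0,-0.0,0.0],"fingers":-1},{"travel":[-34.6,-42.2,3.3],"delta_rot":[-0.0,-0.0,0.0],"fingers":-1},{"travel":[-34.6,-42.3,3.4],"delta_rot":[-0.0,-0.0,0.0],"fingers":-1},{"travel":[-10.7,-49.2,11.7],"delta_rot":[-0.0,-0.0,0.0],"fingers":-1},{"travel":[-10.8,-49.2,11.6],"delta_rot":[-0.0,-0.0,0.0],"fingers":-1},{"travel":[-10.7,-49.2,11.7],"delta_rot":[-0.0,-0.0,0.0],"fingers":-1},{"travel":[-10.8,-49.2,11.6],"delta_rot":[-0.0,-0.0,0.0],"fingers":-1},{"travel":[-10.7,-49.2,11.7],"delta_rot":[-0.0,-0.0,0.0],"fingers":-1},{"travel":[-10.7,-49.3,11.7],"delta_rot":[-0.0,-0.0,0.0],"fingers":-1}]
```

Request:
send_rows --plan '[{"travel": [-49.6, -22.4, -6.5], "delta_rot": [0, 0, 1.9], "fingers": -1}, {"travel": [-50.2, -20.8, -6.5], "delta_rot": [0, 0, 1.9], "fingers": -1}, {"travel": [-50.9, -19, -6.5], "delta_rot": [0, 0, 1.9], "fingers": -1}, {"travel": [-51.6, -17.4, -6.5], "delta_rot": [0, 0, 1.9], "fingers": -1}, {"travel": [-52.1, -15.7, -6.5], "delta_rot": [0, 0, 1.9], "fingers": -1}, {"travel": [-52.5, -13.9, -6.5], "delta_rot": [0, 0, 1.9], "fingers": -1}, {"travel": [-53, -12.1, -6.5], "delta_rot": [0, 0, 1.9], "fingers": -1}, {"travel": [-34.6, -42.2, 3.3], "delta_rot": [0, 0, 0], "fingers": -1}, {"travel": [-34.6, -42.3, 3.4], "delta_rot": [0, 0, 0], "fingers": -1}, {"travel": [-34.6, -42.2, 3.3], "delta_rot": [0, 0, 0], "fingers": -1}, {"travel": [-34.6, -42.3, 3.3], "delta_rot": [0, 0, 0], "fingers": -1}, {"travel": [-34.6, -42.2, 3.3], "delta_rot": [0, 0, 0], "fingers": -1}, {"travel": [-34.6, -42.3, 3.4], "delta_rot": [0, 0, 0], "fingers": -1}, {"travel": [-10.7, -49.2, 11.7], "delta_rot": [0, 0, 0], "fingers": -1}, {"travel": [-10.8, -49.2, 11.6], "delta_rot": [0, 0, 0], "fingers": -1}, {"travel": [-10.7, -49.2, 11.7], "delta_rot": [0, 0, 0], "fingers": -1}, {"travel": [-10.8, -49.2, 11.6], "delta_rot": [0, 0, 0], "fingers": -1}, {"travel": [-10.7, -49.2, 11.7], "delta_rot": [0, 0, 0], "fingers": -1}, {"travel": [-10.7, -49.3, 11.7], "delta_rot": [0, 0, 0], "fingers": -1}, {"travel": [0, 0, 0], "delta_rot": [0, 0, 0], "fingers": -1}]'

```text
clock: 3.95
eef_pos: [422.1, -314.6, 178.9]
eef_rot: [3.141, -0.002, 2.667]
wrist_force: [0.1, 0.6, 0.1]
finger_gap: 93.9
```

```bash
python3 - <<'E'
from h import *
s=manip.read_state(); print(np.round(s['eef_pos'],1),np.round(s['eef_rot'],3),np.round(s['wrist_force'],1),np.round(s['moment'],2))
c,T,Q=snap('wrist'); save('w1',c)
m=(Q[...,2]>82)&(Q[...,2]<95)&(abs(Q[...,0]-423)<60)&(abs(Q[...,1]+315)<60)
print('knob',cv2.minAreaRect(Q[m][:,:2].astype(np.float32)),np.nanmedian(Q[m][:,2]))
m=(Q[...,2]>38)&(Q[...,2]<49)&(abs(Q[...,0]-423)<80)&(abs(Q[...,1]+315)<80)
print('box',cv2.minAreaRect(Q[m][:,:2].astype(np.float32)),np.nanmedian(Q[m][:,2]))
E
```

```text
[ 422.1 -314.6  178.9] [ 3.141e+00 -2.000e-03  2.667e+00] [0.1 0.6 0.1] [0.07 0.01 0.03]
knob ((422.8334655761719, -313.51324462890625), (13.918328285217285, 45.024818420410156), 63.25928497314453) 86.78889602610735
box ((423.4300537109375, -313.8857116699219), (109.97752380371094, 110.23629760742188), 3.6497504711151123) 44.162281767737056
```

Request:
send_rows --plan '[{"travel": [-0.3, 1.4, 34], "delta_rot": [0, 0, -0.4], "fingers": -1}, {"travel": [0, 0, 34], "delta_rot": [0, 0, 0], "fingers": -1}, {"travel": [0, 0, 24], "delta_rot": [0, 0, 0], "fingers": -1}, {"travel": [0, 0, 10], "delta_rot": [0, 0, 0], "fingers": -1}, {"travel": [0, 0, 0], "delta_rot": [0, 0, 0], "fingers": 1}, {"travel": [0, 0, 0], "delta_rot": [0, 0, 0], "fingers": 1}, {"travel": [0, 0, 0], "delta_rot": [0, 0, 0], "fingers": 1}, {"travel": [0, 0, 0], "delta_rot": [0, 0, 0], "fingers": 1}, {"travel": [0, 0, 0], "delta_rot": [0, 0, 0], "fingers": 1}, {"travel": [0, 0, 0], "delta_rot": [0, 0, 0], "fingers": 1}, {"travel": [0, 0, 0], "delta_rot": [0, 0, 0], "fingers": 1}, {"travel": [0, 0, 0], "delta_rot": [0, 0, 0], "fingers": 1}]' --grip_force 20

```text
clock: 5.5
eef_pos: [424.0, -312.1, 78.0]
eef_rot: [-3.14, 0.0, 2.678]
wrist_force: [-15.1, -25.0, -2.8]
finger_gap: 17.4
```

Request:
send_rows --plan '[{"travel": [0.3, -1.5, 0], "delta_rot": [0, 0, 0], "fingers": 1}, {"travel": [0, 0, 0], "delta_rot": [0, 0, 0], "fingers": 1}, {"travel": [0, 0, 0], "delta_rot": [0, 0, 0], "fingers": 1}, {"travel": [0, 0, 0], "delta_rot": [0, 0, 0], "fingers": 1}]'

```text
clock: 6.0
eef_pos: [422.9, -314.0, 78.0]
eef_rot: [-3.139, 0.001, 2.678]
wrist_force: [-3.7, -11.4, -2.6]
finger_gap: 13.8
```

Gripped at 13.8 mm. Next, 90° clockwise.

Request:
send_rows --plan '[{"travel": [0, 0, 0], "delta_rot": [0, 0, 7.5], "fingers": 1}, {"travel": [0, 0, 0], "delta_rot": [0, 0, 7.5], "fingers": 1}, {"travel": [0, 0, 0], "delta_rot": [0, 0, 7.5], "fingers": 1}, {"travel": [0, 0, 0], "delta_rot": [0, 0, 7.5], "fingers": 1}, {"travel": [0, 0, 0], "delta_rot": [0, 0, 7.5], "fingers": 1}, {"travel": [0, 0, 0], "delta_rot": [0, 0, 7.5], "fingers": 1}, {"travel": [0, 0, 0], "delta_rot": [0, 0, 7.5], "fingers": 1}, {"travel": [0, 0, 0], "delta_rot": [0, 0, 7.5], "fingers": 1}, {"travel": [0, 0, 0], "delta_rot": [0, 0, 7.5], "fingers": 1}, {"travel": [0, 0, 0], "delta_rot": [0, 0, 7.5], "fingers": 1}, {"travel": [0, 0, 0], "delta_rot": [0, 0, 7.5], "fingers": 1}, {"travel": [0, 0, 0], "delta_rot": [0, 0, 7.5], "fingers": 1}, {"travel": [0, 0, 0], "delta_rot": [0, 0, 0], "fingers": 1}, {"travel": [0, 0, 0], "delta_rot": [0, 0, 0], "fingers": 1}]'

```text
clock: 7.75
eef_pos: [422.1, -314.1, 78.0]
eef_rot: [-3.141, 0.003, 1.107]
wrist_force: [-11.2, -12.4, 0.3]
finger_gap: 13.6
```

```bash
python3 - <<'E'
from h import *
s=manip.read_state(); print(np.round(s['eef_pos'],1),np.degrees(s['eef_rot']),np.round(s['wrist_force'],1),np.round(s['moment'],2),s['finger_gap'])
E
```

```text
[ 422.1 -314.1   78. ] [-1.79945562e+02  1.79318032e-01  6.34069037e+01] [-11.2 -12.4   0.3] [-2.52  2.38 -0.  ] 13.634151238544648
```

Request:
send_rows --plan '[{"travel": [0, 0, 0], "delta_rot": [0, 0, 0], "fingers": -1}, {"travel": [0, 0, 0], "delta_rot": [0, 0, 0], "fingers": -1}, {"travel": [0, 0, 0], "delta_rot": [0, 0, 0], "fingers": -1}, {"travel": [0, 0, -20], "delta_rot": [0, 0, 0], "fingers": -1}, {"travel": [0, 0, -40], "delta_rot": [0, 0, 0], "fingers": -1}, {"travel": [0, 0, -50], "delta_rot": [0, 0, 0], "fingers": -1}, {"travel": [0, 0, -50], "delta_rot": [0, 0, 0], "fingers": -1}, {"travel": [0, 0, 0], "delta_rot": [0, 0, 0], "fingers": -1}]'

```text
clock: 8.75
eef_pos: [424.4, -313.2, 241.6]
eef_rot: [3.135, 0.001, 1.107]
wrist_force: [0.2, 0.4, -0.5]
finger_gap: 90.3
```

```bash
python3 - <<'E'
from h import *
c,T,Q=snap('wrist'); save('w2',c)
m=(Q[...,2]>82)&(Q[...,2]<95)&(abs(Q[...,0]-423)<60)&(abs(Q[...,1]+315)<60)
print('knob',cv2.minAreaRect(Q[m][:,:2].astype(np.float32)))
m=(Q[...,2]>38)&(Q[...,2]<49)&(abs(Q[...,0]-423)<80)&(abs(Q[...,1]+315)<80)
print('box',cv2.minAreaRect(Q[m][:,:2].astype(np.float32)))
# where to go: camera centre over jig at (600,-20), gripper z 330
plan([(520,-30,330,3.14,None)])
E
```

```text
knob ((423.1612854003906, -314.5718994140625), (46.177406311035156, 13.618659019470215), 63.62933349609375)
box ((423.2925109863281, -314.6939697265625), (109.98898315429688, 110.23802947998047), 3.6902682781219482)
13
[{"travel":[22.8,-3.1,-7.0],"delta_rot":[0.1,0.0,-9.0],"fingers":-1},{"travel":[22.9,0.5,-7.0],"delta_rot":[0.0,0.0,-8.9],"fingers":-1},{"travel":[22.6,4.1,-7.1],"delta_rot":[0.0,0.1,-9.0],"fingers":-1},{"travel":[21.7,7.5,-6.9],"delta_rot":[0.0,-0.0,-8.9],"fingers":-1},{"travel":[20.3,10.8,-7.0],"delta_rot":[0.0,-0.0,-9.0],"fingers":-1},{"travel":[18.3,13.9,-7.0],"delta_rot":[0.0,-0.0,-9.0],"fingers":-1},{"travel":[16.0,16.5,-7.0],"delta_rot":[0.0,-0.0,-8.9],"fingers":-1},{"travel":[13.2,18.8,-7.0],"delta_rot":[0.1,-0.0,-9.0],"fingers":-1},{"travel":[10.1,20.6,-7.0],"delta_rot":[-0.0,-0.0,-8.9],"fingers":-1},{"travel":[6.8,22.0,-7.0],"delta_rot":[-0.0,-0.0,-9.0],"fingers":-1},{"travel":[3.2,22.7,-7.0],"delta_rot":[-0.0,-0.0,-9.0],"fingers":-1},{"travel":[-0.3,23.0,-7.0],"delta_rot":[-0.0,-0.0,-8.9],"fingers":-1},{"travel":[-3.9,22.6,-7.0],"delta_rot":[-0.0,-0.0,-9.0],"fingers":-1}]
```

View pics/w2.png

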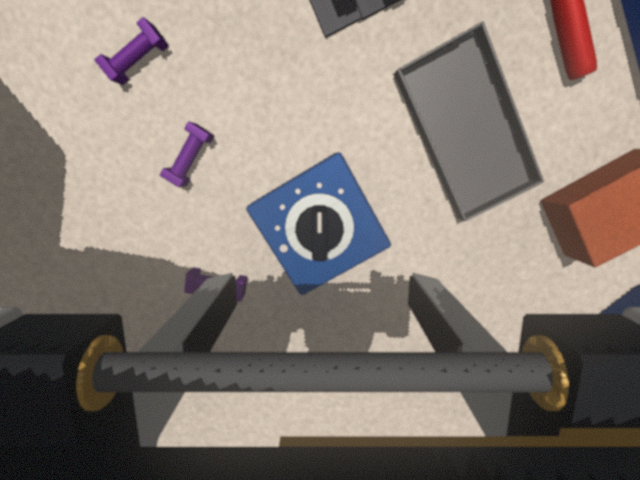

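The pointer (319,215) points at the fifth dot, counting the big off dot as 0, at (319,185), so that is click 4. I'll go to the jig next.

Request:
send_rows --plan '[{"travel": [22.8, -3.1, -7.0], "delta_rot": [0.1, 0, -9], "fingers": -1}, {"travel": [22.9, 0.5, -7.0], "delta_rot": [0, 0, -8.9], "fingers": -1}, {"travel": [22.6, 4.1, -7.1], "delta_rot": [0, 0.1, -9], "fingers": -1}, {"travel": [21.7, 7.5, -6.9], "delta_rot": [0, 0, -8.9], "fingers": -1}, {"travel": [20.3, 10.8, -7.0], "delta_rot": [0, 0, -9], "fingers": -1}, {"travel": [18.3, 13.9, -7.0], "delta_rot": [0, 0, -9], "fingers": -1}, {"travel": [16.0, 16.5, -7.0], "delta_rot": [0, 0, -8.9], "fingers": -1}, {"travel": [13.2, 18.8, -7.0], "delta_rot": [0.1, 0, -9], "fingers": -1}, {"travel": [10.1, 20.6, -7.0], "delta_rot": [0, 0, -8.9], "fingers": -1}, {"travel": [6.8, 22.0, -7.0], "delta_rot": [0, 0, -9], "fingers": -1}, {"travel": [3.2, 22.7, -7.0], "delta_rot": [0, 0, -9], "fingers": -1}, {"travel": [-0.3, 23.0, -7.0], "delta_rot": [0, 0, -8.9], "fingers": -1}, {"travel": [-3.9, 22.6, -7.0], "delta_rot": [0, 0, -9], "fingers": -1}, {"travel": [0, 0, 0], "delta_rot": [0, 0, 0], "fingers": -1}, {"travel": [0, 0, 0], "delta_rot": [0, 0, 0], "fingers": -1}]'

```text
clock: 10.68
eef_pos: [519.6, -30.5, 328.0]
eef_rot: [3.14, -0.005, 3.137]
wrist_force: [-0.8, -0.3, 0.2]
finger_gap: 94.0
```

```bash
python3 - <<'E'
from h import *
c,T,Q=snap('wrist'); save('w3',c); np.savez('w3.npz',Q=Q,col=c['color'],T=T)
for t in ['wedge_tab','keeper_tab','slot_mouth','jig','wedge','stub1','dish']:
    r=tip_of(t,'wrist'); print(t,[(np.round(tw(T,x['at'])).tolist(),round(x['confidence'],2)) for x in r[:4]])
def rect(n,x,y,dx,dy,z0,z1):
    m=(Q[...,2]>z0)&(Q[...,2]<z1)&(abs(Q[...,0]-x)<dx)&(abs(Q[...,1]-y)<dy)
    q=Q[m]; print(n,len(q),cv2.minAreaRect(q[:,:2].astype(np.float32)) if len(q)>5 else '',np.median(q[:,2]))
rect('wtab',544,-123,25,25,48,62)
rect('ktab',662,30,25,25,74,90)
rect('plate',613,-9,85,175,3.5,9)
rect('kbar',650,-9,60,175,50,60)
rect('dish',605,-296,60,100,15,26)
E
```

```text
wedge_tab [([547.0, -125.0, 54.0], 0.93)]
keeper_tab [([663.0, 31.0, 81.0], 0.58), ([615.0, -55.0, 33.0], 0.44)]
slot_mouth [([580.0, -122.0, 3.0], 0.82)]
jig [([612.0, -8.0, 3.0], 0.65)]
wedge [([583.0, -122.0, 7.0], 0.58), ([614.0, -55.0, 32.0], 0.32)]
stub1 [([618.0, -53.0, 32.0], 0.91), ([284.0, -328.0, 14.0], 0.78), ([620.0, 115.0, 33.0], 0.76), ([329.0, -186.0, 9.0], 0.73)]
dish []
wtab 242 ((544.3880004882812, -120.48186492919922), (21.40327262878418, 15.86219596862793), 0.4737529158592224) 54.86472204490269
ktab 216 ((661.5366821289062, 29.56202507019043), (14.130861282348633, 22.3063907623291), 88.6953125) 80.94570782590117
plate 8220 ((602.75146484375, -4.7388916015625), (299.8935546875, 143.71189880371094), 88.09443664550781) 5.299374318338124
kbar 2273 ((652.287109375, 2.7861099243164062), (200.9735870361328, 34.94889450073242), 88.41979217529297) 55.105797856467916
dish 1242 ((605.6660766601562, -295.0067443847656), (91.0057601928711, 171.2452392578125), 1.851853847503662) 20.028995647772746
```

View pics/w3.png

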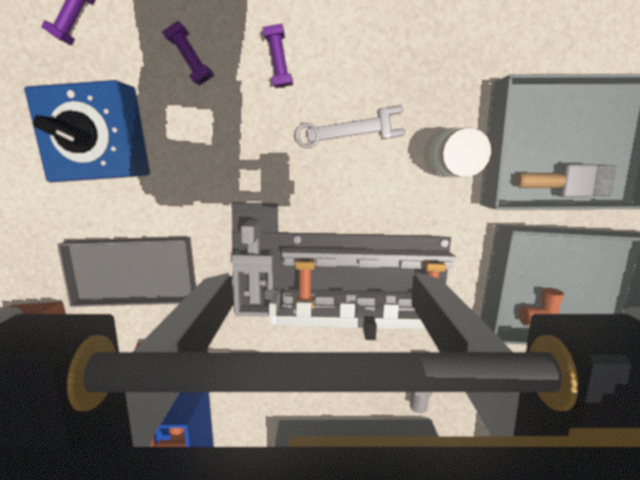

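The wrist view shows stubs in berths 1 and 4 only, at (305,280) and (436,268). Jig yaw is about -1.6°, and the wedge tab is at (544.4,-120.5).

```bash
python3 - <<'E'
from h import *
plan([(544.4,-120.5,130,3.114,None),(544.4,-120.5,90,3.114,1,0.15),(544.4,-120.5,43,3.114,2)])
E
```

```text
7
[{"travel":[-6.3,-22.6,49.7],"delta_rot":[0.1,-0.2,0.4],"fingers":-1},{"travel":[-6.3,-22.5,49.8],"delta_rot":[-0.0,0.0,0.3],"fingers":-1},{"travel":[-6.4,-22.4,49.8],"delta_rot":[-0.0,0.0,0.4],"fingers":-1},{"travel":[-6.6,-22.4,49.8],"delta_rot":[-0.0,0.0,0.4],"fingers":-1},{"travel":[-0.0,0.0,40.0],"delta_rot":[-0.0,0.0,-0.0],"fingers":0.15},{"travel":[0.0,0.0,23.5],"delta_rot":[-0.0,0.0,-0.0],"fingers":0.15},{"travel":[0.0,0.0,23.5],"delta_rot":[-0.0,0.0,-0.0],"fingers":0.15}]
```

Request:
send_rows --plan '[{"travel": [-6.3, -22.6, 49.7], "delta_rot": [0.1, -0.2, 0.4], "fingers": -1}, {"travel": [-6.3, -22.5, 49.8], "delta_rot": [0, 0, 0.3], "fingers": -1}, {"travel": [-6.4, -22.4, 49.8], "delta_rot": [0, 0, 0.4], "fingers": -1}, {"travel": [-6.6, -22.4, 49.8], "delta_rot": [0, 0, 0.4], "fingers": -1}, {"travel": [0, 0, 40], "delta_rot": [0, 0, 0], "fingers": 0.15}, {"travel": [0, 0, 0], "delta_rot": [0, 0, 0], "fingers": 0.15}, {"travel": [0, 0, 0], "delta_rot": [0, 0, 0], "fingers": 0.15}, {"travel": [0, 0, 0], "delta_rot": [0, 0, 0], "fingers": 0.15}]'

```text
clock: 12.08
eef_pos: [545.3, -120.3, 92.1]
eef_rot: [-3.14, 0.004, 3.114]
wrist_force: [-0.3, 0.1, 0.4]
finger_gap: 57.5
```

```bash
python3 - <<'E'
from h import *
s=manip.read_state(); c,T,Q=snap('wrist'); save('w4',c)
print(s['eef_pos'],s['eef_rot'],s['finger_gap'])
def rect(n,x,y,dx,dy,z0,z1):
    m=(Q[...,2]>z0)&(Q[...,2]<z1)&(abs(Q[...,0]-x)<dx)&(abs(Q[...,1]-y)<dy)
    q=Q[m]; print(n,len(q),cv2.minAreaRect(q[:,:2].astype(np.float32)) if len(q)>5 else '',np.median(q[:,2]))
rect('wtab',544,-121,20,13,50,62)
rect('plate',613,-9,85,175,3.5,9)
E
```

```text
[ 545.34634472 -120.30858058   92.07620655] [-3.14035311  0.00357603  3.11429956] 57.54271225838086
wtab 1018 ((543.9172973632812, -121.82100677490234), (15.923977851867676, 21.824905395507812), 87.0088119506836) 54.85294397887661
plate 15588 ((601.1513061523438, -24.3543701171875), (262.5293884277344, 143.4273681640625), 88.84207916259766) 5.192528412732884
```

View pics/w4.png

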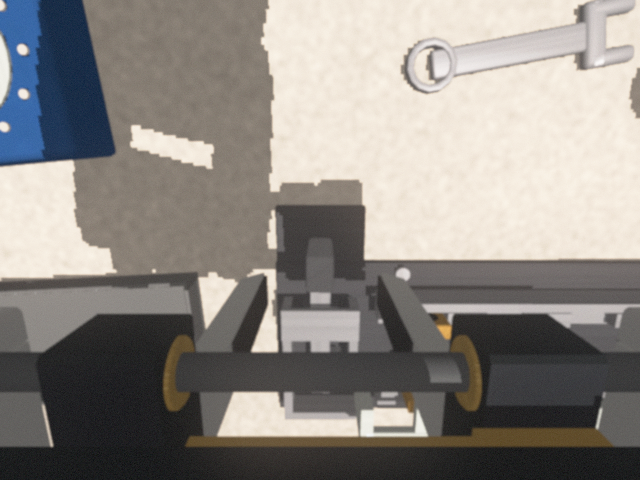

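Request:
send_rows --plan '[{"travel": [1, -1.2, 25], "delta_rot": [0, 0, 0], "fingers": 0.15}, {"travel": [0, 0, 25], "delta_rot": [0, 0, 0], "fingers": 0.15}, {"travel": [0, 0, 0], "delta_rot": [0, 0, 0], "fingers": 1}, {"travel": [0, 0, 0], "delta_rot": [0, 0, 0], "fingers": 1}, {"travel": [0, 0, 0], "delta_rot": [0, 0, 0], "fingers": 1}, {"travel": [0, 0, 0], "delta_rot": [0, 0, 0], "fingers": 1}, {"travel": [0, 0, 0], "delta_rot": [0, 0, 0], "fingers": 1}, {"travel": [0, 0, 0], "delta_rot": [0, 0, 0], "fingers": 1}]' --grip_force 40

```text
clock: 13.12
eef_pos: [544.2, -121.6, 41.5]
eef_rot: [-3.141, 0.003, 3.114]
wrist_force: [-0.9, -0.2, 8.2]
finger_gap: 16.0
```

Request:
send_rows --plan '[{"travel": [0, -3, 0], "delta_rot": [0, 0, 0], "fingers": 1}, {"travel": [0, -2, 0], "delta_rot": [0, 0, 0], "fingers": 1}, {"travel": [0, 0, 0], "delta_rot": [0, 0, 0], "fingers": 1}, {"travel": [0, 0, 0], "delta_rot": [0, 0, 0], "fingers": 1}]'

```text
clock: 13.62
eef_pos: [544.2, -126.5, 41.5]
eef_rot: [-3.141, 0.003, 3.114]
wrist_force: [0.3, 1.3, 6.1]
finger_gap: 15.7
```

Request:
send_rows --plan '[{"travel": [4, 0, 0], "delta_rot": [0, 0, 0], "fingers": 1}, {"travel": [4, 0, 0], "delta_rot": [0, 0, 0], "fingers": 1}, {"travel": [4, 0, 0], "delta_rot": [0, 0, 0], "fingers": 1}, {"travel": [3, 0, 0], "delta_rot": [0, 0, 0], "fingers": 1}, {"travel": [0, 0, 0], "delta_rot": [0, 0, 0], "fingers": 1}]'

```text
clock: 14.25
eef_pos: [529.3, -126.4, 41.5]
eef_rot: [-3.14, 0.004, 3.114]
wrist_force: [2.3, 0.4, 7.4]
finger_gap: 15.8
```

Request:
send_rows --plan '[{"travel": [1, 0, 0], "delta_rot": [0, 0, 0], "fingers": 1}, {"travel": [0, 4, 0], "delta_rot": [0, 0, 0], "fingers": 1}, {"travel": [0, 3, 0], "delta_rot": [0, 0, 0], "fingers": 1}, {"travel": [0, 3, 0], "delta_rot": [0, 0, 0], "fingers": 1}, {"travel": [0, 0, 0], "delta_rot": [0, 0, 0], "fingers": 1}, {"travel": [0, 0, 0], "delta_rot": [0, 0, 0], "fingers": 1}]'

```text
clock: 15.0
eef_pos: [528.4, -116.6, 41.5]
eef_rot: [-3.14, 0.003, 3.114]
wrist_force: [0.6, -2.1, 8.4]
finger_gap: 15.7
```

Request:
send_rows --plan '[{"travel": [4, 0, 0], "delta_rot": [0, 0, 0], "fingers": 1}, {"travel": [4, 0, 0], "delta_rot": [0, 0, 0], "fingers": 1}, {"travel": [4, 0, 0], "delta_rot": [0, 0, 0], "fingers": 1}, {"travel": [4, 0, 0], "delta_rot": [0, 0, 0], "fingers": 1}, {"travel": [0, 0, 0], "delta_rot": [0, 0, 0], "fingers": 1}, {"travel": [0, -4, 0], "delta_rot": [0, 0, 0], "fingers": 1}, {"travel": [0, -3, 0], "delta_rot": [0, 0, 0], "fingers": 1}, {"travel": [0, -3, 0], "delta_rot": [0, 0, 0], "fingers": 1}, {"travel": [0, 0, 0], "delta_rot": [0, 0, 0], "fingers": 1}, {"travel": [0, 0, 0], "delta_rot": [0, 0, 0], "fingers": 1}]'

```text
clock: 16.25
eef_pos: [512.2, -125.6, 41.5]
eef_rot: [-3.141, 0.003, 3.114]
wrist_force: [-0.3, 2.6, 8.9]
finger_gap: 15.8
```

Request:
send_rows --plan '[{"travel": [4, 0, 0], "delta_rot": [0, 0, 0], "fingers": 1}, {"travel": [4, 0, 0], "delta_rot": [0, 0, 0], "fingers": 1}, {"travel": [4, 0, 0], "delta_rot": [0, 0, 0], "fingers": 1}, {"travel": [4, 0, 0], "delta_rot": [0, 0, 0], "fingers": 1}, {"travel": [0, 0, 0], "delta_rot": [0, 0, 0], "fingers": 1}, {"travel": [0, 4, 0], "delta_rot": [0, 0, 0], "fingers": 1}, {"travel": [0, 3, 0], "delta_rot": [0, 0, 0], "fingers": 1}, {"travel": [0, 3, 0], "delta_rot": [0, 0, 0], "fingers": 1}, {"travel": [0, 0, 0], "delta_rot": [0, 0, 0], "fingers": 1}, {"travel": [0, 0, 0], "delta_rot": [0, 0, 0], "fingers": 1}]'

```text
clock: 17.5
eef_pos: [496.5, -115.7, 41.4]
eef_rot: [-3.14, 0.004, 3.114]
wrist_force: [0.3, -2.5, 8.4]
finger_gap: 16.1
```

Request:
send_rows --plan '[{"travel": [5, 0, 0], "delta_rot": [0, 0, 0], "fingers": 1}, {"travel": [5, 0, 0], "delta_rot": [0, 0, 0], "fingers": 1}, {"travel": [5, 0, 0], "delta_rot": [0, 0, 0], "fingers": 1}, {"travel": [6, 0, 0], "delta_rot": [0, 0, 0], "fingers": 1}, {"travel": [6, 0, 0], "delta_rot": [0, 0, 0], "fingers": 1}, {"travel": [6, -1, 0], "delta_rot": [0, 0, 0], "fingers": 1}, {"travel": [6, -1, 0], "delta_rot": [0, 0, 0], "fingers": 1}, {"travel": [7, -2, 0], "delta_rot": [0, 0, 0], "fingers": 1}, {"travel": [7, -2, 0], "delta_rot": [0, 0, 0], "fingers": 1}, {"travel": [7, -2, 0], "delta_rot": [0, 0, 0], "fingers": 1}, {"travel": [6, -2, 0], "delta_rot": [0, 0, 0], "fingers": 1}, {"travel": [0, 0, 0], "delta_rot": [0, 0, 0], "fingers": 1}, {"travel": [0, 0, 2], "delta_rot": [0, 0, 0], "fingers": 1}, {"travel": [0, 0, 2], "delta_rot": [0, 0, 0], "fingers": 1}, {"travel": [0, 0, 1.5], "delta_rot": [0, 0, 0], "fingers": 1}, {"travel": [0, 0, 0], "delta_rot": [0, 0, 0], "fingers": 1}]' --grip_force 60

```text
clock: 19.5
eef_pos: [428.8, -123.5, 35.5]
eef_rot: [-3.141, -0.0, 3.114]
wrist_force: [-11.6, 0.7, 21.4]
finger_gap: 15.7
```

Request:
send_rows --plan '[{"travel": [0, 0, 0], "delta_rot": [0, 0, 0], "fingers": 0.15}, {"travel": [0, 0, 0], "delta_rot": [0, 0, 0], "fingers": 0.15}, {"travel": [0, 0, 0], "delta_rot": [0, 0, 0], "fingers": 0.15}, {"travel": [0, 0, -20], "delta_rot": [0, 0, 0], "fingers": 0.15}, {"travel": [0, 0, -45], "delta_rot": [0, 0, 0], "fingers": 0.15}, {"travel": [0, 0, -45], "delta_rot": [0, 0, 0], "fingers": 0.15}, {"travel": [-45.7, 31.9, 0], "delta_rot": [0, 0, 0], "fingers": 0.15}, {"travel": [-45.7, 31.9, 0], "delta_rot": [0, 0, 0], "fingers": 0.15}, {"travel": [-45.7, 31.9, 0], "delta_rot": [0, 0, 0], "fingers": 0.15}, {"travel": [-45.7, 31.9, 0], "delta_rot": [0, 0, 0], "fingers": 0.15}, {"travel": [-45.7, 31.9, 0], "delta_rot": [0, 0, 0], "fingers": 0.15}, {"travel": [0, 0, 0], "delta_rot": [0, 0, 0], "fingers": 0.15}, {"travel": [0, 0, 0], "delta_rot": [0, 0, 0], "fingers": 0.15}]'

```text
clock: 21.12
eef_pos: [661.6, 29.6, 143.9]
eef_rot: [-3.141, -0.001, 3.114]
wrist_force: [-0.2, 0.2, 1.4]
finger_gap: 39.8
```

```bash
cat >> h.py <<'E'
def rect(Q,n,x,y,dx,dy,z0,z1):
    m=(Q[...,2]>z0)&(Q[...,2]<z1)&(abs(Q[...,0]-x)<dx)&(abs(Q[...,1]-y)<dy)
    q=Q[m]
    if len(q)>5:
        r=cv2.minAreaRect(q[:,:2].astype(np.float32)); print(n,len(q),np.round([*r[0],*r[1],r[2]],1),'z',round(float(np.median(q[:,2])),1))
    else: print(n,len(q))
def pose():
    s=manip.read_state(); print('pose',np.round(s['eef_pos'],1),np.round(s['eef_rot'],3),'F',np.round(s['wrist_force'],1),'gap',round(float(s['finger_gap']),1)); return s
E
python3 - <<'E'
from h import *
pose(); c,T,Q=snap('wrist'); save('w5',c)
rect(Q,'ktab',662,30,18,14,74,92)
c,T,Q=snap('top'); save('top1',c)
rect(Q,'ktab',662,30,18,14,74,92); rect(Q,'wtab',430,-123,30,30,42,62); rect(Q,'dish',605,-296,60,100,15,26)
E
```

```text
pose [661.6  29.6 143.9] [-3.141e+00 -1.000e-03  3.114e+00] F [-0.2  0.2  1.4] gap 39.8
ktab 749 [661.5  29.1  13.7  21.9  88.5] z 80.9
ktab 0
wtab 73 [ 428.3 -122.    22.1   15.9    0.8] z 49.0
dish 389 [ 605.5 -295.2   92.3  171.     1.8] z 20.2
```

Well centred, and the wedge stands upright on the bench. I'll grip the keeper tab and slide it 28 mm towards jig -y.

Request:
send_rows --plan '[{"travel": [0, -0.4, 35], "delta_rot": [0, 0, 0], "fingers": 0.15}, {"travel": [0, 0, 31], "delta_rot": [0, 0, 0], "fingers": 0.15}, {"travel": [0, 0, 0], "delta_rot": [0, 0, 0], "fingers": 1}, {"travel": [0, 0, 0], "delta_rot": [0, 0, 0], "fingers": 1}, {"travel": [0, 0, 0], "delta_rot": [0, 0, 0], "fingers": 1}, {"travel": [0, 0, 0], "delta_rot": [0, 0, 0], "fingers": 1}, {"travel": [0, 0, 0], "delta_rot": [0, 0, 0], "fingers": 1}, {"travel": [0, -7, 0], "delta_rot": [0, 0, 0], "fingers": 1}, {"travel": [0, -7, 0], "delta_rot": [0, 0, 0], "fingers": 1}, {"travel": [0, -7, 0], "delta_rot": [0, 0, 0], "fingers": 1}, {"travel": [0, -5, 0], "delta_rot": [0, 0, 0], "fingers": 1}, {"travel": [0, -1, 0], "delta_rot": [0, 0, 0], "fingers": 1}, {"travel": [0, 0, 0], "delta_rot": [0, 0, 0], "fingers": 1}]' --grip_force 30

```text
clock: 22.85
eef_pos: [661.6, 2.6, 79.5]
eef_rot: [-3.141, 0.001, 3.114]
wrist_force: [-3.3, 0.1, 6.4]
finger_gap: 13.9
```

Request:
send_rows --plan '[{"travel": [0, -1, 0], "delta_rot": [0, 0, 0], "fingers": 1}, {"travel": [0, -0.7, 0], "delta_rot": [0, 0, 0], "fingers": 1}, {"travel": [0, -0.5, 0], "delta_rot": [0, 0, 0], "fingers": 1}, {"travel": [0, 0, 0], "delta_rot": [0, 0, 0], "fingers": 1}]'

```text
clock: 23.35
eef_pos: [661.5, 0.9, 79.5]
eef_rot: [3.141, 0.001, 3.114]
wrist_force: [-1.8, 2.8, 6.7]
finger_gap: 13.8
```

Request:
send_rows --plan '[{"travel": [0, -0.8, 0], "delta_rot": [0, 0, 0], "fingers": 1}, {"travel": [0, -0.5, 0], "delta_rot": [0, 0, 0], "fingers": 1}, {"travel": [0, 0, 0], "delta_rot": [0, 0, 0], "fingers": 1}, {"travel": [0, 0, 0], "delta_rot": [0, 0, 0], "fingers": 1}]'

```text
clock: 23.85
eef_pos: [661.5, 0.8, 79.5]
eef_rot: [3.14, 0.001, 3.115]
wrist_force: [-3.1, 10.6, 5.9]
finger_gap: 14.0
```

Request:
send_rows --plan '[{"travel": [0, 0, 0], "delta_rot": [0, 0, 0], "fingers": 0.15}, {"travel": [0, 0, 0], "delta_rot": [0, 0, 0], "fingers": 0.15}, {"travel": [0, 0, 0], "delta_rot": [0, 0, 0], "fingers": 0.15}, {"travel": [0, 0, -35], "delta_rot": [0, 0, 0], "fingers": 0.15}, {"travel": [0, 0, -35], "delta_rot": [0, 0, 0], "fingers": 0.15}, {"travel": [45.9, -26, 0], "delta_rot": [0, 0, 0], "fingers": 0.15}, {"travel": [45.9, -26, 0], "delta_rot": [0, 0, 0], "fingers": 0.15}, {"travel": [45.9, -26, 0], "delta_rot": [0, 0, 0], "fingers": 0.15}, {"travel": [45.9, -26, 0], "delta_rot": [0, 0, 0], "fingers": 0.15}, {"travel": [45.9, -26, 0], "delta_rot": [0, 0, 0], "fingers": 0.15}, {"travel": [0, 0, 0], "delta_rot": [0, 0, 0], "fingers": 0.15}, {"travel": [0, 0, 0], "delta_rot": [0, 0, 0], "fingers": 0.15}]'

```text
clock: 25.35
eef_pos: [428.9, -124.7, 148.9]
eef_rot: [-3.141, 0.002, 3.114]
wrist_force: [0.3, -0.4, -0.4]
finger_gap: 39.8
```

```bash
python3 - <<'E'
from h import *
s=pose(); c,T,Q=snap('wrist'); save('w6',c)
rect(Q,'wtab',428,-122,22,20,42,60); rect(Q,'wbody',480,-122,90,30,6,38)
c,T,Q=snap('top'); save('top2',c); np.savez('top2.npz',Q=Q,col=c['color'])
rect(Q,'ktab',662,0,18,20,74,92); rect(Q,'dish',605,-296,60,110,15,26)
rect(Q,'wbody',480,-122,60,25,6,38)
E
```

```text
pose [ 428.9 -124.7  148.9] [-3.141e+00  2.000e-03  3.114e+00] F [ 0.3 -0.4 -0.4] gap 39.8
wtab 644 [ 427.8 -123.    15.7   22.    88.4] z 49.4
wbody 1998 [ 477.9 -120.8   58.9  120.7   88.5] z 16.2
ktab 64 [661.3   2.9  24.9  13.6   5.3] z 81.1
dish 392 [ 610.2 -307.3  101.9  196.6    2.1] z 20.0
wbody 2
```

Request:
send_rows --plan '[{"travel": [1.1, 1.7, 50], "delta_rot": [0, 0, 0], "fingers": 0.15}, {"travel": [0, 0, 40], "delta_rot": [0, 0, 0], "fingers": 0.15}, {"travel": [0, 0, 22], "delta_rot": [0, 0, 0], "fingers": 0.15}, {"travel": [0, 0, 0], "delta_rot": [0, 0, 0], "fingers": 1}, {"travel": [0, 0, 0], "delta_rot": [0, 0, 0], "fingers": 1}, {"travel": [0, 0, 0], "delta_rot": [0, 0, 0], "fingers": 1}, {"travel": [0, 0, 0], "delta_rot": [0, 0, 0], "fingers": 1}, {"travel": [0, 0, 0], "delta_rot": [0, 0, 0], "fingers": 1}, {"travel": [0, 0, -10], "delta_rot": [0, 0, 0], "fingers": 1}, {"travel": [0, 0, -30], "delta_rot": [0, 0, 0], "fingers": 1}, {"travel": [0, 0, -30], "delta_rot": [0, 0, 0], "fingers": 1}, {"travel": [0, 0, 0], "delta_rot": [0, 0, 0], "fingers": 1}]' --grip_force 60

```text
clock: 26.95
eef_pos: [428.0, -123.2, 108.3]
eef_rot: [-3.14, 0.004, 3.114]
wrist_force: [0.8, -0.8, -3.5]
finger_gap: 15.4
```

```bash
python3 - <<'E'
from h import *
s=pose(); c,T,Q=snap('top')
rect(Q,'dish',605,-296,60,100,15,26)
c,T,Q=snap('wrist'); save('w7',c); rect(Q,'tab',428,-122,13,13,80,150)
m=(abs(Q[...,1]+122)<8)&(Q[...,2]>20)&(Q[...,2]<110)
for x in range(440,550,15):
    q=Q[m&(abs(Q[...,0]-x)<6)]; print(x,len(q),np.round(np.median(q[:,2]),1) if len(q) else '')
plan([(500,-185,115,2.4,None),(604,-247,110,1.603,None)],f=1)
E
```

```text
pose [ 428.  -123.2  108.3] [-3.14   0.004  3.114] F [ 0.8 -0.8 -3.5] gap 15.4
dish 379 [ 605.5 -295.2   92.7  171.5    1.7] z 20.1
tab 4020 [ 426.8 -122.2   26.    22.5   88.9] z 118.7
440 0 
455 231 85.8
470 74 85.3
485 2 86.2
500 465 85.4
515 325 85.4
530 0 
545 0 
11
[{"travel":[-15.0,-12.0,-1.8],"delta_rot":[-0.0,0.0,8.2],"fingers":1},{"travel":[-16.5,-9.8,-1.8],"delta_rot":[-0.0,0.0,8.2],"fingers":1},{"travel":[-17.8,-7.3,-1.8],"delta_rot":[-0.0,0.0,8.1],"fingers":1},{"travel":[-18.6,-4.7,-1.8],"delta_rot":[-0.0,0.0,8.2],"fingers":1},{"travel":[-19.1,-2.1,-1.8],"delta_rot":[-0.0,0.0,8.2],"fingers":1},{"travel":[-19.8,4.1,0.8],"delta_rot":[-0.0,0.0,7.6],"fingers":1},{"travel":[-19.0,6.7,0.9],"delta_rot":[-0.0,0.0,7.6],"fingers":1},{"travel":[-18.0,9.1,0.8],"delta_rot":[-0.0,0.0,7.6],"fingers":1},{"travel":[-16.6,11.4,0.8],"delta_rot":[-0.0,0.0,7.6],"fingers":1},{"travel":[-15.0,13.5,0.8],"delta_rot":[-0.0,0.0,7.7],"fingers":1},{"travel":[-13.0,15.5,0.9],"delta_rot":[-0.0,0.0,7.6],"fingers":1}]
```

Request:
send_rows --plan '[{"travel": [-15.0, -12.0, -1.8], "delta_rot": [0, 0, 8.2], "fingers": 1}, {"travel": [-16.5, -9.8, -1.8], "delta_rot": [0, 0, 8.2], "fingers": 1}, {"travel": [-17.8, -7.3, -1.8], "delta_rot": [0, 0, 8.1], "fingers": 1}, {"travel": [-18.6, -4.7, -1.8], "delta_rot": [0, 0, 8.2], "fingers": 1}, {"travel": [-19.1, -2.1, -1.8], "delta_rot": [0, 0, 8.2], "fingers": 1}, {"travel": [-19.8, 4.1, 0.8], "delta_rot": [0, 0, 7.6], "fingers": 1}, {"travel": [-19.0, 6.7, 0.9], "delta_rot": [0, 0, 7.6], "fingers": 1}, {"travel": [-18.0, 9.1, 0.8], "delta_rot": [0, 0, 7.6], "fingers": 1}, {"travel": [-16.6, 11.4, 0.8], "delta_rot": [0, 0, 7.6], "fingers": 1}, {"travel": [-15.0, 13.5, 0.8], "delta_rot": [0, 0, 7.7], "fingers": 1}, {"travel": [-13.0, 15.5, 0.9], "delta_rot": [0, 0, 7.6], "fingers": 1}, {"travel": [0, 0, 0], "delta_rot": [0, 0, 0], "fingers": 1}, {"travel": [0, 0, 0], "delta_rot": [0, 0, 0], "fingers": 1}]'

```text
clock: 28.68
eef_pos: [603.7, -246.6, 109.4]
eef_rot: [-3.14, -0.001, 1.605]
wrist_force: [-0.5, -0.1, -3.0]
finger_gap: 15.4
```

```bash
python3 - <<'E'
from h import *
s=pose(); c,T,Q=snap('wrist'); save('w8',c); rect(Q,'dish',605,-296,60,100,15,26)
c,T,Q=snap('scene'); save('s8',c); rect(Q,'dish',605,-296,65,100,15,26)
E
```

```text
pose [ 603.7 -246.6  109.4] [-3.140e+00 -1.000e-03  1.605e+00] F [-0.5 -0.1 -3. ] gap 15.4
dish 1996 [ 605.4 -296.2   90.3  170.1    1.6] z 20.5
dish 543 [ 604.8 -311.7   90.7  141.2    1.4] z 20.0
```

View pics/w8.png

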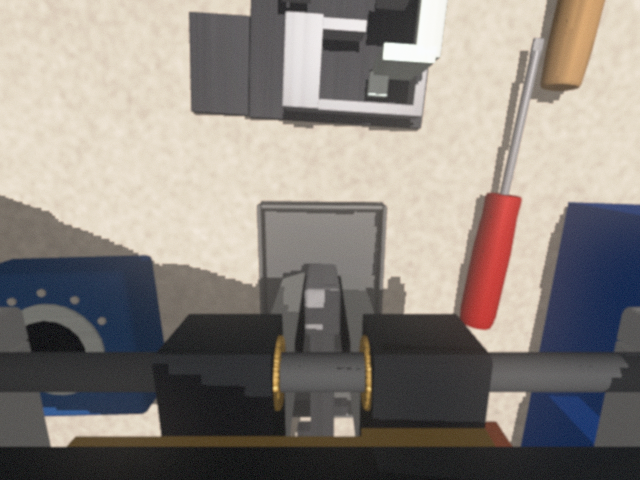

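Request:
send_rows --plan '[{"travel": [0, 0, 30], "delta_rot": [0, 0, 0], "fingers": 1}, {"travel": [0, 0, 25], "delta_rot": [0, 0, 0], "fingers": 1}, {"travel": [0, 0, 9], "delta_rot": [0, 0, 0], "fingers": 1}, {"travel": [0, 0, 4], "delta_rot": [0, 0, 0], "fingers": 1}, {"travel": [0, 0, 1], "delta_rot": [0, 0, 0], "fingers": 1}, {"travel": [0, 0, 0], "delta_rot": [0, 0, 0], "fingers": 1}]'

```text
clock: 29.52
eef_pos: [604.9, -247.3, 42.5]
eef_rot: [3.14, 0.001, 1.603]
wrist_force: [-0.6, -0.3, -2.7]
finger_gap: 15.7
```

Request:
send_rows --plan '[{"travel": [0, 0, 1.5], "delta_rot": [0, 0, 0], "fingers": 1}, {"travel": [0, 0, 1], "delta_rot": [0, 0, 0], "fingers": 1}, {"travel": [0, 0, 0], "delta_rot": [0, 0, 0], "fingers": 1}]'

```text
clock: 29.9
eef_pos: [604.8, -247.3, 40.4]
eef_rot: [3.14, 0.001, 1.603]
wrist_force: [-3.0, 1.4, 6.8]
finger_gap: 15.7
```

Request:
send_rows --plan '[{"travel": [0, 0, 0], "delta_rot": [0, 0, 0], "fingers": 0.15}, {"travel": [0, 0, 0], "delta_rot": [0, 0, 0], "fingers": 0.15}, {"travel": [0, 0, 0], "delta_rot": [0, 0, 0], "fingers": 0.15}, {"travel": [0, 0, -20], "delta_rot": [0, 0, 0], "fingers": 0.15}, {"travel": [0, 0, -45], "delta_rot": [0, 0, 0], "fingers": 0.15}, {"travel": [0, 0, -50], "delta_rot": [0, 0, 0], "fingers": 0.15}, {"travel": [0, 0, 0], "delta_rot": [0, 0, 0], "fingers": 0.15}]'

```text
clock: 30.78
eef_pos: [606.1, -247.8, 160.3]
eef_rot: [3.133, 0.004, 1.603]
wrist_force: [0.7, -0.0, -1.3]
finger_gap: 40.1
```

```bash
python3 - <<'E'
from h import *
s=pose(); c,T,Q=snap('wrist'); save('w9',c); rect(Q,'dish',605,-296,60,100,17,24); rect(Q,'wtab',604,-247,25,25,45,60)
plan([(613.2,-53,150,3.114,11)],f=0.15)
E
```

```text
pose [ 606.1 -247.8  160.3] [3.133 0.004 1.603] F [ 0.7 -0.  -1.3] gap 40.1
dish 1335 [ 605.2 -283.2   90.2  143.8    1.5] z 20.6
wtab 598 [ 606.4 -249.1   15.4   21.8    1.7] z 51.8
11
[{"travel":[17.6,1.3,0.6],"delta_rot":[0.3,0.2,-7.9],"fingers":0.15},{"travel":[17.3,3.7,0.7],"delta_rot":[-0.0,-0.0,-7.8],"fingers":0.15},{"travel":[16.7,6.0,0.6],"delta_rot":[-0.0,-0.0,-7.9],"fingers":0.15},{"travel":[15.6,8.3,0.7],"delta_rot":[-0.0,-0.1,-7.9],"fingers":0.15},{"travel":[14.4,10.3,0.6],"delta_rot":[-0.0,0.0,-7.9],"fingers":0.15},{"travel":[12.8,12.2,0.7],"delta_rot":[-0.0,0.0,-7.8],"fingers":0.15},{"travel":[11.0,13.8,0.6],"delta_rot":[-0.0,0.0,-7.9],"fingers":0.15},{"travel":[9.0,15.2,0.7],"delta_rot":[-0.1,0.0,-7.9],"fingers":0.15},{"travel":[6.9,16.3,0.6],"delta_rot":[0.0,0.0,-7.9],"fingers":0.15},{"travel":[4.6,17.1,0.7],"delta_rot":[0.0,0.0,-7.8],"fingers":0.15},{"travel":[2.1,17.5,0.7],"delta_rot":[0.0,0.0,-7.9],"fingers":0.15}]
```

View pics/w9.png

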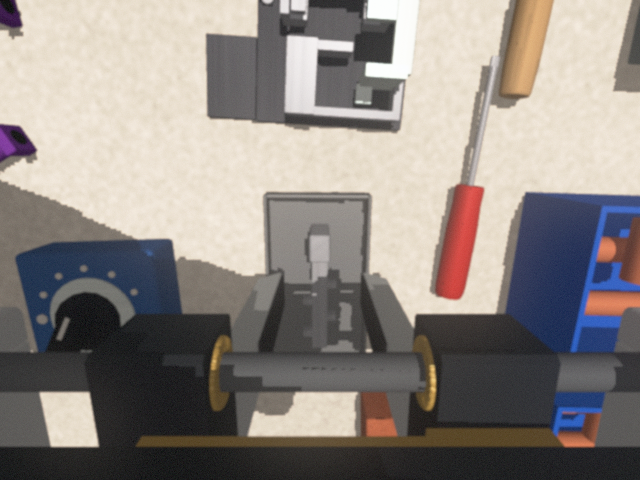

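The wedge lies flat in the dish, tab at (319,245). On to the first stub.

Request:
send_rows --plan '[{"travel": [17.6, 1.3, 0.6], "delta_rot": [0.3, 0.2, -7.9], "fingers": 0.15}, {"travel": [17.3, 3.7, 0.7], "delta_rot": [0, 0, -7.8], "fingers": 0.15}, {"travel": [16.7, 6.0, 0.6], "delta_rot": [0, 0, -7.9], "fingers": 0.15}, {"travel": [15.6, 8.3, 0.7], "delta_rot": [0, 0, -7.9], "fingers": 0.15}, {"travel": [14.4, 10.3, 0.6], "delta_rot": [0, 0, -7.9], "fingers": 0.15}, {"travel": [12.8, 12.2, 0.7], "delta_rot": [0, 0, -7.8], "fingers": 0.15}, {"travel": [11.0, 13.8, 0.6], "delta_rot": [0, 0, -7.9], "fingers": 0.15}, {"travel": [9.0, 15.2, 0.7], "delta_rot": [0, 0, -7.9], "fingers": 0.15}, {"travel": [6.9, 16.3, 0.6], "delta_rot": [0, 0, -7.9], "fingers": 0.15}, {"travel": [4.6, 17.1, 0.7], "delta_rot": [0, 0, -7.8], "fingers": 0.15}, {"travel": [2.1, 17.5, 0.7], "delta_rot": [0, 0, -7.9], "fingers": 0.15}, {"travel": [0, 0, 0], "delta_rot": [0, 0, 0], "fingers": 0.15}, {"travel": [0, 0, 0], "delta_rot": [0, 0, 0], "fingers": 0.15}]'

```text
clock: 32.45
eef_pos: [612.4, -53.2, 147.1]
eef_rot: [3.139, -0.006, 3.111]
wrist_force: [-0.1, -0.2, -0.2]
finger_gap: 39.9
```

```bash
cat >> h.py <<'E'
def orange(Q,col,x,y,dx=45,dy=25):
    h=cv2.cvtColor(col,cv2.COLOR_RGB2HSV); m=((h[...,0]<25)&(h[...,1]>120)&(h[...,2]>60)&(Q[...,2]>25)&(Q[...,2]<60)&(abs(Q[...,0]-x)<dx)&(abs(Q[...,1]-y)<dy))
    q=Q[m]; print('orange',len(q),np.round(q.min(0),1),np.round(q.max(0),1),np.round(np.median(q,0),1)); print(cv2.minAreaRect(q[:,:2].astype(np.float32)))
E
python3 - <<'E'
from h import *
s=pose(); c,T,Q=snap('wrist'); save('w10',c)
orange(Q,c['color'],613,-53); 
r=tip_of('stub1','wrist'); print([(np.round(tw(T,x['at'])).tolist(),round(x['confidence'],2)) for x in r[:4]])
E
```

```text
pose [612.4 -53.2 147.1] [ 3.139 -0.006  3.111] F [-0.1 -0.2 -0.2] gap 39.9
orange 1813 [581.8 -65.5  27.3] [645.4 -42.1  47. ] [613.3 -53.8  41.3]
((613.7090454101562, -53.29457473754883), (22.95147705078125, 63.38077926635742), 88.55167388916016)
[([614.0, -53.0, 33.0], 0.81), ([622.0, 116.0, 34.0], 0.56)]
```

View pics/w10.png

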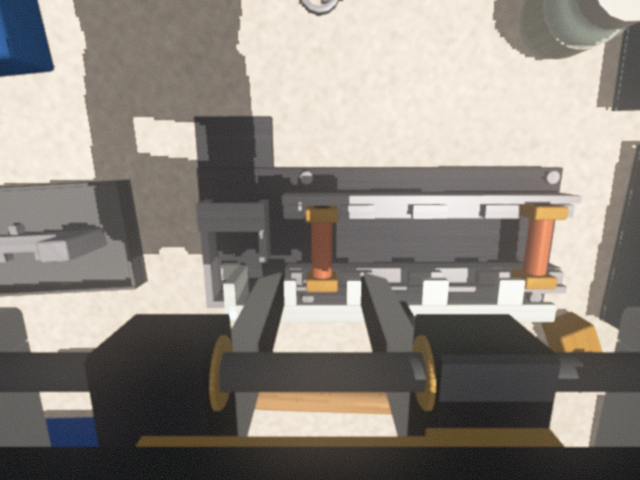

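Request:
send_rows --plan '[{"travel": [-1.2, 0, 50], "delta_rot": [0, 0, 0], "fingers": 0.15}, {"travel": [0, 0, 40], "delta_rot": [0, 0, 0], "fingers": 0.15}, {"travel": [0, 0, 13], "delta_rot": [0, 0, 0], "fingers": 0.15}, {"travel": [0, 0, 0], "delta_rot": [0, 0, 0], "fingers": 1}, {"travel": [0, 0, 0], "delta_rot": [0, 0, 0], "fingers": 1}, {"travel": [0, 0, 0], "delta_rot": [0, 0, 0], "fingers": 1}, {"travel": [0, 0, 0], "delta_rot": [0, 0, 0], "fingers": 1}, {"travel": [0, 0, 0], "delta_rot": [0, 0, 0], "fingers": 1}]' --grip_force 40

```text
clock: 33.55
eef_pos: [614.0, -52.7, 46.0]
eef_rot: [3.14, -0.002, 3.114]
wrist_force: [-1.7, -0.9, 7.0]
finger_gap: 14.9
```

Request:
send_rows --plan '[{"travel": [0, 0, 0], "delta_rot": [0, 0, 0], "fingers": 0.3}, {"travel": [0, 0, 2.5], "delta_rot": [0, 0, 0], "fingers": 0.3}, {"travel": [0, 0, 0], "delta_rot": [0, 0, 0], "fingers": 0.3}, {"travel": [0, 0, 0], "delta_rot": [0, 0, 0], "fingers": 1}, {"travel": [0, 0, 0], "delta_rot": [0, 0, 0], "fingers": 1}, {"travel": [0, 0, 0], "delta_rot": [0, 0, 0], "fingers": 1}, {"travel": [0, 0, 0], "delta_rot": [0, 0, 0], "fingers": 1}, {"travel": [0, 0, -15], "delta_rot": [0, 0, 0], "fingers": 1}, {"travel": [0, 0, -40], "delta_rot": [0, 0, 0], "fingers": 1}, {"travel": [0, 0, -50], "delta_rot": [0, 0, 0], "fingers": 1}, {"travel": [0, 0, 0], "delta_rot": [0, 0, 0], "fingers": 1}]'

```text
clock: 34.92
eef_pos: [615.4, -52.9, 152.0]
eef_rot: [3.14, 0.003, 3.114]
wrist_force: [0.3, 0.5, -1.5]
finger_gap: 14.8
```

```bash
python3 - <<'E'
from h import *
s=pose(); c,T,Q=snap('top'); 
rect(Q,'trayb',627,305,90,104,40,50); rect(Q,'elbow',668,290,40,45,18,38)
plan([(596,340,150,3.114,None)],f=1)
E
```

```text
pose [615.4 -52.9 152. ] [3.140e+00 3.000e-03 3.114e+00] F [ 0.3  0.5 -1.5] gap 14.8
trayb 557 [626.9 305.8 206.5 157.6  86.6] z 43.9
elbow 373 [668.  291.4  88.4  69.7  88.1] z 26.3
7
[{"travel":[4.2,56.0,-0.0],"delta_rot":[0.1,-0.1,0.0],"fingers":1},{"travel":[4.1,56.0,-0.1],"delta_rot":[0.0,0.0,0.0],"fingers":1},{"travel":[4.2,56.1,-0.2],"delta_rot":[0.0,0.0,0.0],"fingers":1},{"travel":[4.2,56.0,-0.1],"delta_rot":[0.0,0.0,0.0],"fingers":1},{"travel":[4.1,56.0,-0.1],"delta_rot":[0.0,0.0,0.0],"fingers":1},{"travel":[4.2,56.0,-0.1],"delta_rot":[0.0,0.0,0.0],"fingers":1},{"travel":[4.1,56.0,-0.1],"delta_rot":[0.0,0.0,0.0],"fingers":1}]
```

Request:
send_rows --plan '[{"travel": [4.4, 56, 0], "delta_rot": [0, 0, 0], "fingers": 1}, {"travel": [4.4, 56, 0], "delta_rot": [0, 0, 0], "fingers": 1}, {"travel": [4.4, 56, 0], "delta_rot": [0, 0, 0], "fingers": 1}, {"travel": [4.4, 56, 0], "delta_rot": [0, 0, 0], "fingers": 1}, {"travel": [4.4, 56, 0], "delta_rot": [0, 0, 0], "fingers": 1}, {"travel": [4.4, 56, 0], "delta_rot": [0, 0, 0], "fingers": 1}, {"travel": [4.4, 56, 0], "delta_rot": [0, 0, 0], "fingers": 1}, {"travel": [0, 0, 0], "delta_rot": [0, 0, 0], "fingers": 1}, {"travel": [0, 0, 0], "delta_rot": [0, 0, 0], "fingers": 1}]'

```text
clock: 36.1
eef_pos: [593.4, 339.5, 146.7]
eef_rot: [3.14, -0.007, 3.114]
wrist_force: [0.2, 0.1, -2.0]
finger_gap: 15.3
```

```bash
python3 - <<'E'
from h import *
s=pose(); c,T,Q=snap('wrist'); save('w11',c); orange(np.where(Q[...,2:]>80,Q-[0,0,100],np.nan),c['color'],595,340)
rect(Q,'trayb',627,305,90,104,40,50); rect(Q,'elbow',668,290,35,45,10,34)
E
```

```text
pose [593.4 339.5 146.7] [ 3.14  -0.007  3.114] F [ 0.2  0.1 -2. ] gap 15.3
orange 3757 [561.7 328.8  29.8] [617.2 351.1  55.7] [588.  339.2  45.5]
((589.360595703125, 340.5172119140625), (55.85427474975586, 22.12395668029785), 1.3811545372009277)
trayb 3345 [613.9 306.3 205.8 132.5  87.4] z 43.7
elbow 737 [642.8 287.9  19.6  25.9   1.7] z 25.6
```

View pics/w11.png

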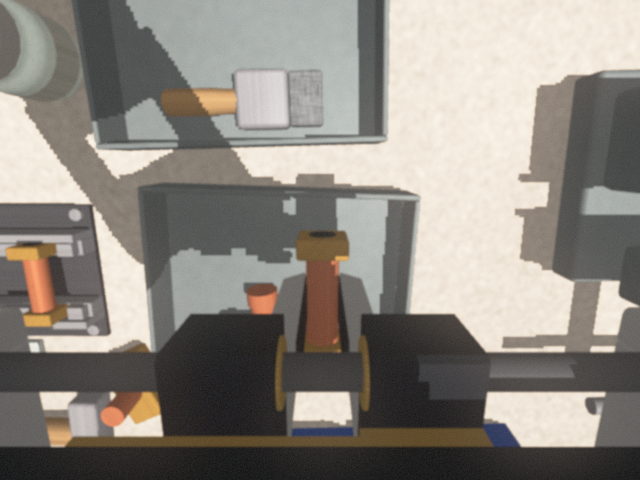

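Request:
send_rows --plan '[{"travel": [0, 0, 50], "delta_rot": [0, 0, 0], "fingers": 1}, {"travel": [0, 0, 45], "delta_rot": [0, 0, 0], "fingers": 1}, {"travel": [0, 0, 15], "delta_rot": [0, 0, 0], "fingers": 1}, {"travel": [0, 0, 5], "delta_rot": [0, 0, 0], "fingers": 1}, {"travel": [0, 0, 0], "delta_rot": [0, 0, 0], "fingers": 1}, {"travel": [0, 0, 0], "delta_rot": [0, 0, 0], "fingers": 1}]'

```text
clock: 36.9
eef_pos: [593.9, 340.5, 34.6]
eef_rot: [3.138, -0.003, 3.114]
wrist_force: [-0.3, 0.4, -2.0]
finger_gap: 15.3
```

Request:
send_rows --plan '[{"travel": [0, 0, 4], "delta_rot": [0, 0, 0], "fingers": 1}, {"travel": [0, 0, 2], "delta_rot": [0, 0, 0], "fingers": 1}, {"travel": [0, 0, 1.5], "delta_rot": [0, 0, 0], "fingers": 1}, {"travel": [0, 0, 0], "delta_rot": [0, 0, 0], "fingers": 1}]'

```text
clock: 37.4
eef_pos: [593.1, 340.2, 25.2]
eef_rot: [3.139, -0.005, 3.114]
wrist_force: [0.9, -0.3, -1.8]
finger_gap: 15.2
```

Request:
send_rows --plan '[{"travel": [0, 0, 1], "delta_rot": [0, 0, 0], "fingers": 1}, {"travel": [0, 0, 0], "delta_rot": [0, 0, 0], "fingers": 0.3}, {"travel": [0, 0, 0], "delta_rot": [0, 0, 0], "fingers": 0.3}, {"travel": [0, 0, 0], "delta_rot": [0, 0, 0], "fingers": 0.3}, {"travel": [0, 0, -15], "delta_rot": [0, 0, 0], "fingers": 0.3}, {"travel": [0, 0, -50], "delta_rot": [0, 0, 0], "fingers": 0.15}, {"travel": [0, 0, -60], "delta_rot": [0, 0, 0], "fingers": 0.15}, {"travel": [-7.8, -56, 0], "delta_rot": [0, 0, 0], "fingers": 0.15}, {"travel": [-7.8, -56, 0], "delta_rot": [0, 0, 0], "fingers": 0.15}, {"travel": [-7.8, -56, 0], "delta_rot": [0, 0, 0], "fingers": 0.15}, {"travel": [-7.8, -56, 0], "delta_rot": [0, 0, 0], "fingers": 0.15}, {"travel": [0, 0, 0], "delta_rot": [0, 0, 0], "fingers": 0.15}, {"travel": [0, 0, 0], "delta_rot": [0, 0, 0], "fingers": 0.15}]'

```text
clock: 39.02
eef_pos: [618.9, 115.6, 149.6]
eef_rot: [3.139, -0.004, 3.114]
wrist_force: [-0.6, 0.3, -0.8]
finger_gap: 40.3
```

```bash
python3 - <<'E'
from h import *
s=pose(); c,T,Q=snap('wrist'); save('w12',c)
orange(Q,c['color'],618,115)
c,T,Q=snap('top'); save('top3',c); rect(Q,'stubA',594,340,50,30,10,40)
E
```

```text
pose [618.9 115.6 149.6] [ 3.139 -0.004  3.114] F [-0.6  0.3 -0.8] gap 40.3
orange 1377 [585.1 101.9  26.5] [647.7 125.4  47. ] [615.5 113.6  41.6]
((616.492431640625, 114.54452514648438), (23.118436813354492, 62.18463134765625), 87.82684326171875)
stubA 326 [588.5 337.8  59.8  77.1  86.6] z 22.8
```

View pics/w12.png

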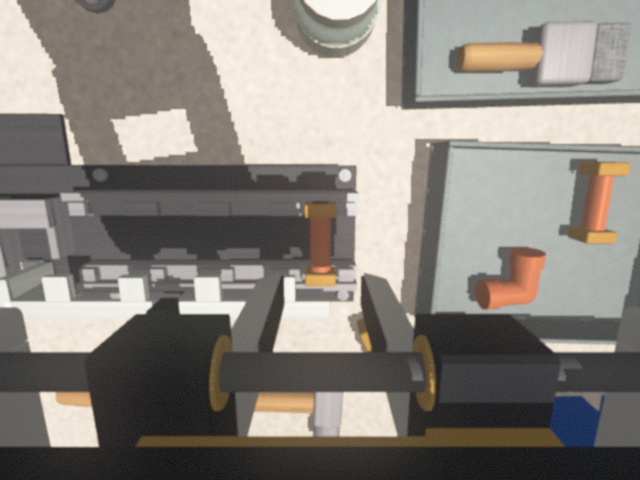

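Request:
send_rows --plan '[{"travel": [1.7, -0.9, 50], "delta_rot": [0, 0, 0], "fingers": 0.15}, {"travel": [0, 0, 40], "delta_rot": [0, 0, 0], "fingers": 0.15}, {"travel": [0, 0, 17], "delta_rot": [0, 0, 0], "fingers": 0.15}, {"travel": [0, 0, 0], "delta_rot": [0, 0, 0], "fingers": 1}, {"travel": [0, 0, 0], "delta_rot": [0, 0, 0], "fingers": 1}, {"travel": [0, 0, 0], "delta_rot": [0, 0, 0], "fingers": 1}, {"travel": [0, 0, 0], "delta_rot": [0, 0, 0], "fingers": 1}, {"travel": [0, 0, 0], "delta_rot": [0, 0, 0], "fingers": 1}, {"travel": [0, 0, -15], "delta_rot": [0, 0, 0], "fingers": 1}, {"travel": [0, 0, -40], "delta_rot": [0, 0, 0], "fingers": 1}, {"travel": [0, 0, -50], "delta_rot": [0, 0, 0], "fingers": 1}, {"travel": [0, 0, 0], "delta_rot": [0, 0, 0], "fingers": 1}]'

```text
clock: 40.62
eef_pos: [618.5, 114.5, 151.9]
eef_rot: [3.138, 0.002, 3.114]
wrist_force: [0.5, 0.3, -2.1]
finger_gap: 14.9
```

Request:
send_rows --plan '[{"travel": [9.4, 45, 0], "delta_rot": [0, 0, 0], "fingers": 1}, {"travel": [9.4, 45, 0], "delta_rot": [0, 0, 0], "fingers": 1}, {"travel": [9.4, 45, 0], "delta_rot": [0, 0, 0], "fingers": 1}, {"travel": [0, 0, 0], "delta_rot": [0, 0, 0], "fingers": 1}, {"travel": [0, 0, 0], "delta_rot": [0, 0, 0], "fingers": 1}]'

```text
clock: 41.25
eef_pos: [592.4, 249.5, 146.7]
eef_rot: [3.14, -0.006, 3.114]
wrist_force: [0.8, -0.3, -2.3]
finger_gap: 14.8
```

```bash
python3 - <<'E'
from h import *
s=pose(); c,T,Q=snap('wrist'); save('w13',c); orange(np.where(Q[...,2:]>80,Q-[0,0,100],np.nan),c['color'],594,250)
E
```

```text
pose [592.4 249.5 146.7] [ 3.14  -0.006  3.114] F [ 0.8 -0.3 -2.3] gap 14.8
orange 3752 [559.7 238.8  30.5] [617.4 260.9  56. ] [587.8 249.2  43.9]
((588.57763671875, 248.87437438964844), (22.227741241455078, 57.06502151489258), 87.70661926269531)
```

Still held and level. Lowering it into the tray.

Request:
send_rows --plan '[{"travel": [0, 0, 50], "delta_rot": [0, 0, 0], "fingers": 1}, {"travel": [0, 0, 45], "delta_rot": [0, 0, 0], "fingers": 1}, {"travel": [0, 0, 15], "delta_rot": [0, 0, 0], "fingers": 1}, {"travel": [0, 0, 7], "delta_rot": [0, 0, 0], "fingers": 1}, {"travel": [0, 0, 3], "delta_rot": [0, 0, 0], "fingers": 1}, {"travel": [0, 0, 1.5], "delta_rot": [0, 0, 0], "fingers": 1}, {"travel": [0, 0, 0], "delta_rot": [0, 0, 0], "fingers": 1}]'

```text
clock: 42.18
eef_pos: [592.3, 250.5, 26.4]
eef_rot: [3.139, -0.004, 3.114]
wrist_force: [-0.0, -0.8, -1.6]
finger_gap: 15.0
```

Request:
send_rows --plan '[{"travel": [0, 0, 2], "delta_rot": [0, 0, 0], "fingers": 1}, {"travel": [0, 0, 0], "delta_rot": [0, 0, 0], "fingers": 0.3}, {"travel": [0, 0, 0], "delta_rot": [0, 0, 0], "fingers": 0.3}, {"travel": [0, 0, 0], "delta_rot": [0, 0, 0], "fingers": 0.3}, {"travel": [0, 0, -15], "delta_rot": [0, 0, 0], "fingers": 0.3}, {"travel": [0, 0, -50], "delta_rot": [0, 0, 0], "fingers": 0.15}, {"travel": [0, 0, -60], "delta_rot": [0, 0, 0], "fingers": 0.15}, {"travel": [-15.2, -49.6, 0], "delta_rot": [0, 0, 0], "fingers": 0.15}, {"travel": [-15.2, -49.6, 0], "delta_rot": [0, 0, 0], "fingers": 0.15}, {"travel": [-15.2, -49.6, 0], "delta_rot": [0, 0, 0], "fingers": 0.15}, {"travel": [-15.2, -49.6, 0], "delta_rot": [0, 0, 0], "fingers": 0.15}, {"travel": [-15.2, -49.6, 0], "delta_rot": [0, 0, 0], "fingers": 0.15}, {"travel": [0, 0, 0], "delta_rot": [0, 0, 0], "fingers": 0.15}, {"travel": [0, 0, 0], "delta_rot": [0, 0, 0], "fingers": 0.15}]'

```text
clock: 43.92
eef_pos: [661.7, 0.4, 148.4]
eef_rot: [3.139, -0.004, 3.114]
wrist_force: [-0.6, -0.3, -0.0]
finger_gap: 39.7
```

```bash
python3 - <<'E'
from h import *
s=pose(); c,T,Q=snap('wrist'); save('w14',c); rect(Q,'ktab',661,1,20,16,74,92)
c,T,Q=snap('scene'); save('s14',c)
E
```

```text
pose [6.617e+02 4.000e-01 1.484e+02] [ 3.139 -0.004  3.114] F [-0.6 -0.3 -0. ] gap 39.7
ktab 697 [660.4   1.2  13.3  21.5  88.5] z 80.8
```

View pics/s14.png

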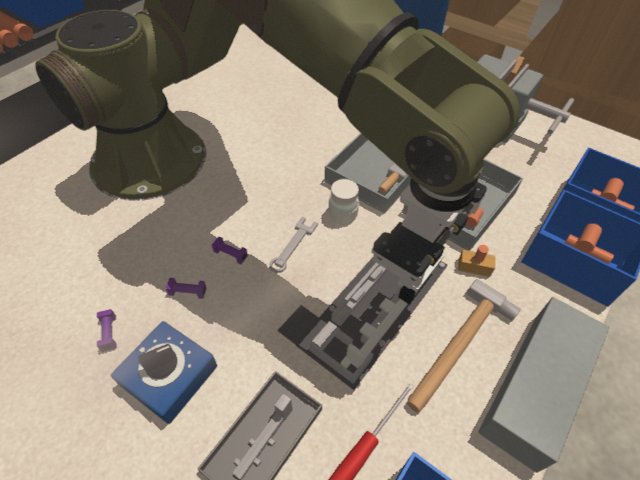

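The scene view shows the wedge in the dish (265,435), the jar upright (343,197), and an empty jig. I'll close the keeper now.

Request:
send_rows --plan '[{"travel": [0.8, 0.6, 35], "delta_rot": [0, 0, 0], "fingers": 0.15}, {"travel": [0, 0, 34], "delta_rot": [0, 0, 0], "fingers": 0.15}, {"travel": [0, 0, 0], "delta_rot": [0, 0, 0], "fingers": 1}, {"travel": [0, 0, 0], "delta_rot": [0, 0, 0], "fingers": 1}, {"travel": [0, 0, 0], "delta_rot": [0, 0, 0], "fingers": 1}, {"travel": [0, 0, 0], "delta_rot": [0, 0, 0], "fingers": 1}, {"travel": [0, 0, 0], "delta_rot": [0, 0, 0], "fingers": 1}, {"travel": [0, 7, 0], "delta_rot": [0, 0, 0], "fingers": 1}, {"travel": [0, 7, 0], "delta_rot": [0, 0, 0], "fingers": 1}, {"travel": [0, 7, 0], "delta_rot": [0, 0, 0], "fingers": 1}, {"travel": [0, 5, 0], "delta_rot": [0, 0, 0], "fingers": 1}, {"travel": [0, 1.5, 0], "delta_rot": [0, 0, 0], "fingers": 1}, {"travel": [0, 0, 0], "delta_rot": [0, 0, 0], "fingers": 1}, {"travel": [0, 0, 0], "delta_rot": [0, 0, 0], "fingers": 1}]' --grip_force 30

```text
clock: 45.78
eef_pos: [661.5, 28.3, 79.3]
eef_rot: [3.139, -0.004, 3.114]
wrist_force: [-2.3, 1.0, 4.7]
finger_gap: 13.8
```

Request:
send_rows --plan '[{"travel": [0, 1, 0], "delta_rot": [0, 0, 0], "fingers": 1}, {"travel": [0, 0.8, 0], "delta_rot": [0, 0, 0], "fingers": 1}, {"travel": [0, 0, 0], "delta_rot": [0, 0, 0], "fingers": 1}, {"travel": [0, 0, 0], "delta_rot": [0, 0, 0], "fingers": 1}]'

```text
clock: 46.28
eef_pos: [661.5, 28.9, 79.3]
eef_rot: [3.141, -0.005, 3.113]
wrist_force: [-2.5, -6.4, 5.7]
finger_gap: 14.0
```

Request:
send_rows --plan '[{"travel": [0, 0.4, 0], "delta_rot": [0, 0, 0], "fingers": 1}, {"travel": [0, 0, 0], "delta_rot": [0, 0, 0], "fingers": 1}, {"travel": [0, 0, 0], "delta_rot": [0, 0, 0], "fingers": 0.15}, {"travel": [0, 0, 0], "delta_rot": [0, 0, 0], "fingers": 0.15}, {"travel": [0, 0, 0], "delta_rot": [0, 0, 0], "fingers": 0.15}, {"travel": [0, 0, -30], "delta_rot": [0, 0, 0], "fingers": 0.15}, {"travel": [0, 0, -50], "delta_rot": [0, 0, 0], "fingers": 0.15}, {"travel": [30, 0, -50], "delta_rot": [0, 0, 0], "fingers": 0.15}, {"travel": [50, 0, -30], "delta_rot": [0, 0, 0], "fingers": 0.15}, {"travel": [55, 0, -20], "delta_rot": [0, 0, 0], "fingers": 0.15}, {"travel": [0, 0, 0], "delta_rot": [0, 0, 0], "fingers": 0.15}, {"travel": [0, 0, 0], "delta_rot": [0, 0, 0], "fingers": 0.15}]'

```text
clock: 47.78
eef_pos: [527.8, 33.9, 259.5]
eef_rot: [3.139, -0.005, 3.114]
wrist_force: [0.1, -0.6, -0.1]
finger_gap: 40.3
```

```bash
python3 - <<'E'
from h import *
s=pose(); c,T,Q=snap('wrist'); save('w15',c)
rect(Q,'ktab',661,29,20,20,74,92)
for t in ['stub1','elbow','flux_jar','tray_a']:
    r=tip_of(t,'wrist'); print(t,[(np.round(tw(T,x['at'])).tolist(),round(x['confidence'],2)) for x in r[:4]])
c,T,Q=snap('top'); save('top15',c); rect(Q,'dish',605,-296,60,100,15,26);rect(Q,'wtab',606,-248,20,20,42,60); rect(Q,'jar',447,131,40,40,65,85)
m=(Q[...,2]>82)&(Q[...,2]<95)&(abs(Q[...,0]-423)<60)&(abs(Q[...,1]+315)<60); print('knob',cv2.minAreaRect(Q[m][:,:2].astype(np.float32)))
E
```

```text
pose [527.8  33.9 259.5] [ 3.139 -0.005  3.114] F [ 0.1 -0.6 -0.1] gap 40.3
ktab 114 [653.8  29.9  12.9   6.9  84.3] z 80.3
stub1 [([336.0, -84.0, 11.0], 0.93), ([327.0, -189.0, 11.0], 0.64), ([594.0, 254.0, 15.0], 0.57), ([595.0, 339.0, 17.0], 0.56)]
elbow [([672.0, 287.0, 16.0], 0.55)]
flux_jar [([444.0, 131.0, 0.0], 0.74), ([610.0, -286.0, 2.0], 0.58)]
tray_a [([626.0, 311.0, 1.0], 0.97), ([437.0, 289.0, -2.0], 0.55), ([444.0, 130.0, 3.0], 0.45)]
dish 532 [ 605.2 -294.6   92.5  171.1    1.4] z 19.5
wtab 77 [ 605.4 -247.    15.8   22.9    3.2] z 51.5
jar 0
knob ((423.37109375, -312.74078369140625), (45.69606399536133, 14.769510269165039), 65.16427612304688)
```

View pics/w15.png

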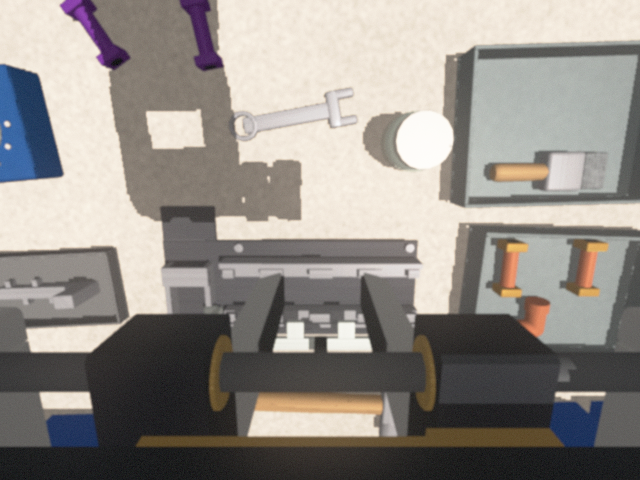

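```bash
python3 -c "
from cell import manip; print(manip.sign_off())"
```

```text
the job is handed in; nothing more can be done
None
```

The job is done and handed in at about 48 s of the 210 s allowed. I did the steps in the order asked:

- **Extractor knob:** it started on click 1. I turned it 90° clockwise, and its pointer line stood at the fourth click's dot. The last top-view depth reading put the grip bar at 65.2°, about 1.5° off the earlier readings.
- **Wedge:** I walked it out of the jig by alternating sides. I set it down on the bench until the keeper was open, then laid it flat in the grey dish.
- **Keeper:** I slid it open to its stop, and shut again to its stop once the jig was empty. The last full view of its tab was while it was open. At the end the tab was partly hidden, but its y of 29.9 mm matches the starting 29.6 mm.
- **Stubs:** only two were in the jig. Both now lie in the tray with the copper elbow, at about (594, 254) and (595, 339). The elbow is still in its tray.
- **Flux jar:** it is upright in the last wrist picture. The top-view depth check for the jar returned no points.

I saw no sign of a grip slip. The dish was within about 2 mm of where it started at the last check. The arm was clear of everything at the end.

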